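Tip the bin of ball weights and take out a scoopful

ROBOT

A 6-joint arm with a two-finger parallel gripper is mounted at the origin on the work surface. World frame = base frame: x ahead of the robot, y to its left, z up, the work surface at z = 0. Lengths are in m, angles in rad, forces in N, time in s.
With the tool pointing down it reaches from about 0.375 to 0.9 m from the base axis. Payload 3.1 kg.
Tool frame: the origin (TCP) lies between the finger pads; the fingertips stand 19 mm ahead of it and the grasp point (between the pads) is the TCP; z points along the fingers, y is the direction in which the jaws open and shut (so a half turn about z gives the same grasp; the last joint's range is limited). The gripper opens to 87 mm and grips with 3 to 60 N. Pads are 19 mm wide; open, the fingers measure 117 mm over their backs; the gripper's body (75 mm by 190 mm) begins 51 mm behind the grasp point.
Start: joints at [-1.313, 0.527, 1.433, -0, 1.181, -0.178], TCP at [0.264, -0.567, 0.242] pointing down, gripper open.
Joint ranges: [-3.08, 3.08], [-0.75, 2.2], [0.22, 2.44], [-1.43, 4.57], [0, 2.65], [-2.85, 2.85]. Speed limits (rad/s): [2.79, 2.79, 3.14, 3.14, 3.14, 3.14].

INTERFACE

Orientations are given as a unit quaternion [x, y, z, w].
In Python, from rig import robot gives the robot as it stands.
- The arm moves only by the tool apply_moves, never from a script. Its argument "series" is a list of rows, each a list of 7 numbers: the shift along the tool's x, y, z in cm, then the turn, a rotation vector about the tool's x, y, z in degrees, then the opening, from 0 (shut) to 1 (fully open). In form: [[dx, dy, dz, rx, ry, rz, grip], ...]. A call has 1 to 5 rows; each row is the pose to reach, as a shift and turn from the pose commanded when the call began, along the tool's axes at that moment; what a row does not reach only later rows make up. A row lasts 1/12 s, in which the tool goes at most 41.7 mm and 7.16 degrees, less where a joint would pass 70% of its speed; a pose out of reach is approached as far as the arm can. A call with a gripper value outside its range is refused whole. The fingers move at their own pace and stop on an object; "newtons" is the grip in N (left out, the last holds). Time passes only in rows, so rows that repeat a pose let the fingers close. It gives the time, the measured TCP pose, the force and the opening at its end, in the units of the state.
- robot.get_obs(): the state, without advancing time (a new reading comes with each control period).
- robot.camera(name): name is "side" or "top"; returns the picture (400x640x3 uint8, red, green, blue); there is no depth.
- robot.camera_params(name): a dict with "mtx" (3x3 intrinsics, pixels), "origin" and "rotation" of the camera in the world. Camera axes: x right, y down, z forward; pixel columns grow to the right and rows downward; lengths in m; the calibration is good to about 2 mm. A picture is of the moment at which its call begins. camera_params takes no time and is no camera call.
- robot.hand_in(): hands the job in, once; it reports no verdict.
The state is a dict: "time": time; "q": joint angles; "joint_velocities": joint speeds; "joint_torque": joint torques, N m; "position": TCP position; "tool_rot": TCP orientation; "ft_force": force on the tool from outside, world axes, zero at the start; "moment": the same for the moment, N m; "grip_width": finger opening in m.
Only numpy, scipy, OpenCV 4.12 (cv2) and the standard library are available. Lean on these libraries where they do the work, as an engineer would, in place of code of your own. Each camera call takes 0.05 s, during which the arm holds its last target. There are 200 camera calls.

TASK

Tip the white bin up by its orange tab, as far as its hinge goes, so that the blue ball weights roll together in its low corner, and let it stay tipped while you scoop. Then use the metal scoop to scoop at least three of the four balls out of that corner, and set the loaded scoop down upright, wholly on the blue felt mat, with the balls still in it. Every ball must finish in the scoop or in the bin, and leave the jar, the brush pot and the steel weight where they are.

Things in the scene. Friction and masses are not known exactly. Their poses are not given: they have to be found in the camera images.
- bin (a joint): Tilt of the white bin on its hinge, rad: 0 = flat (start), growing as the tab is lifted, hard stop at 0.35. The hinge is stiff (friction 1.4 N m): lifting takes about 8 N at the tab; it stays where it is left, but hard pressing in the bin pushes it down. The hinge line is level, along the y axis of bin_low, 4 mm below that point (its -z) and 6 mm outwards (its -x).
- bin_low (a point): Inner floor point in the hinged (low) corner of the square bin, where the inner faces of two walls meet; tilts with the bin. x: along the floor's diagonal to the opposite (tab) corner, z: floor normal, y: across. The two walls leave it at 45 degrees either side of x. Inner sides 150 mm (diagonal 212 mm), walls 4 mm thick, tops 51 mm above this floor.
- stand: Grey stand under the bin, about 250 x 130 mm, fixed to the table, its hinged end (the bin's low corner) towards the robot, turned up to 0.3 rad either way; origin under the bin's middle at table level. The flat bin's inner floor is 34 mm above the table.
- bin_tab (a point): Grip point on the orange tab, an upright plate on the corner opposite the hinge: 12 mm thick along x, 44 mm wide along y, its top 20 mm above this point and the bin's rim 20 mm below it. Axes as bin_low; tilts with the bin. It lies at x = 218 mm, z = 71 mm in the frame of bin_low.
- scoop_handle (a point): Centre of the black upright handle of the loose aluminium scoop (about 0.15 kg): a post 14 mm thick along x, 26 mm wide along y, from 45 mm below this point to 45 mm above. Axes are the scoop's own: z up along the handle, the open pointed nose faces -x. The scoop's underside is 77 mm below this point, its middle 36 mm ahead (towards -x). It starts standing on the table.
- scoop: Middle of the scoop's underside, axes as scoop_handle. The flat nose is a right-angled point (it fits the bin's corner): tip at x = -39 mm, widening to 96 mm at x = 9; then sides 28 mm high and, at x = 39, a back wall 36 mm high. Its two lips bevel up over 4 mm to a bead 3.4 mm high; the pocket behind, floor 1.2 mm up, holds balls if moved smoothly, level or nose-up.
- ball0_center (a point): Centre of blue ceramic ball weight 1 of 4: diameter 24 mm, 18 g, smooth, rolls freely. Starts somewhere in the bin.
- ball1_center (a point): Centre of blue ceramic ball weight 2 of 4: diameter 24 mm, 18 g, smooth, rolls freely. Starts somewhere in the bin.
- ball2_center (a point): Centre of blue ceramic ball weight 3 of 4: diameter 24 mm, 18 g, smooth, rolls freely. Starts somewhere in the bin.
- ball3_center (a point): Centre of blue ceramic ball weight 4 of 4: diameter 24 mm, 18 g, smooth, rolls freely. Starts somewhere in the bin.
- mat: Blue felt mat fixed to the table, 150 x 150 mm, 4 mm thick; origin at the middle of its underside (table level), x and y along its sides.
- jar: Amber glass jar with a steel cap, 60 mm across, 90 mm high, standing on the table; origin at the middle of its underside. Leave alone.
- brushpot: White pot of brushes, 70 mm across, about 160 mm high with the brushes; origin at the middle of its underside. Leave alone.
- weight: Steel block weight, 45 x 45 x 35 mm; origin at the middle of its underside. Leave alone.
- scoop_pocket (a point): Middle of the scoop's pocket, 7 mm behind (+x) and 13.5 mm above the middle of its underside; it holds all four balls.
- bin_mid (a point): Middle of the bin's inside, 106 mm along x and 16 mm up from bin_low; tilts with the bin.
There are look-alikes about, which are no part of the job. What is shaped like the scoop but green is not meant.

How it is judged:
On the way, in this order (a step that is already met when the one before it is completed fails the run):
1. the bin is tipped (at least 0.29 of its 0.35 rad) and all four balls are within 90 mm of its low corner (value of joint bin above 0.29 rad and x of each of ball0_center, ball1_center, ball2_center, ball3_center in the frame of bin_low below 0.09 m), for 0.2 s.
2. with the bin still tipped (over 0.25 rad) and the middle of the scoop's pocket within 90 mm of the low corner, at least three balls lie in the scoop (value of joint bin above 0.25 rad and distance between scoop_pocket and bin_low below 0.09 m and (distance between each of ball0_center, ball1_center, ball2_center and scoop_pocket below 0.039 m or distance between each of ball0_center, ball1_center, ball3_center and scoop_pocket below 0.039 m or distance between each of ball0_center, ball2_center, ball3_center and scoop_pocket below 0.039 m or distance between each of ball1_center, ball2_center, ball3_center and scoop_pocket below 0.039 m)).
At the end, for the whole second after the job is handed in: The scoop stands at rest on the mat, upright within 0.12 rad, its middle within 40 mm of the mat's middle along both sides, with at least three balls in it (within 39 mm of scoop_pocket); the others are in it or in the bin (within 115 mm of bin_mid, above 40 mm) ((distance between each of ball0_center, ball1_center, ball2_center and scoop_pocket below 0.039 m or distance between each of ball0_center, ball1_center, ball3_center and scoop_pocket below 0.039 m or distance between each of ball0_center, ball2_center, ball3_center and scoop_pocket below 0.039 m or distance between each of ball1_center, ball2_center, ball3_center and scoop_pocket below 0.039 m) and (distance between ball0_center and scoop_pocket below 0.039 m or (distance between ball0_center and bin_mid below 0.115 m and height (world z) of ball0_center above 0.04 m)) and (distance between ball1_center and scoop_pocket below 0.039 m or (distance between ball1_center and bin_mid below 0.115 m and height (world z) of ball1_center above 0.04 m)) and (distance between ball2_center and scoop_pocket below 0.039 m or (distance between ball2_center and bin_mid below 0.115 m and height (world z) of ball2_center above 0.04 m)) and (distance between ball3_center and scoop_pocket below 0.039 m or (distance between ball3_center and bin_mid below 0.115 m and height (world z) of ball3_center above 0.04 m)) and x of scoop in the frame of mat between -0.04 and 0.04 m and y of scoop in the frame of mat between -0.04 and 0.04 m and z of scoop in the frame of mat between 0 and 0.012 m and angle between scoop's own z axis and vertical below 0.12 rad and linear speed of scoop below 0.02 m/s); the robot touches nothing.
It fails at once if the jar is moved more than 20 mm (distance of jar from where it was at the start of the episode above 0.02 m).
It fails at once if the brush pot is moved more than 20 mm (distance of brushpot from where it was at the start of the episode above 0.02 m).
It fails at once if the steel weight is moved more than 20 mm (distance of weight from where it was at the start of the episode above 0.02 m).
It also fails if it takes over 72 s, if anything falls off the work surface, if the arm or the gripper's body presses on something with over 40 N, if the wrist force passes 120 N, or if a joint passes its speed limit or range.

## Working session

There is one attempt and no reset: what is moved stays moved. The work goes in short steps, Python scripts to look and compute and a tool call to move; the robot and the scene stay as the last step left them, time stands still between calls to the robot, and variables do not carry over. Pictures are saved under pics/ and viewed, about 8 in all and at most 12, crops included, and the job is handed in when it is done.

Besides the shell and the picture viewer there is one more tool, called after "Emit:" by a JSON object that holds its "name" and its "arguments". apply_moves: Moves the arm, as the interface text tells. Its arguments: {"type":"object","properties":{"series":{"type":"array"},"newtons":{"type":"number"}},"required":["series"]}

```bash
ls; mkdir -p pics; python3 - <<'E'
from rig import robot
import cv2,numpy as np
for n in("side","top"):
    im=robot.camera(n); cv2.imwrite(f"pics/{n}0.png",im[:,:,::-1]); p=robot.camera_params(n)
    print(n,np.round(p["mtx"],1).tolist(),np.round(p["origin"],4).tolist(),np.round(p["rotation"],4).tolist())
o=robot.get_obs();print(o)
E
```

```text
pics
side [[488.5, 0.0, 311.8], [0.0, 488.5, 207.3], [0.0, 0.0, 1.0]] [0.0838, 0.966, 0.8458] [-0.2018, 0.8562, -0.4623, 0.1112]
top [[397.9, 0.0, 319.3], [0.0, 397.9, 202.1], [0.0, 0.0, 1.0]] [0.3898, -0.0858, 1.0414] [-0.6899, 0.7152, -0.0788, 0.0795]
{'time': 0.1, 'q': array([-1.31350014e+00,  5.28382514e-01,  1.43376946e+00, -2.04726522e-05,
        1.18140132e+00, -1.78507421e-01]), 'joint_velocities': array([-0.00244148, -0.00137214, -0.00085341,  0.00016617, -0.00187209,
        0.00117739]), 'joint_torque': array([-9.96748749e-04, -4.40988564e+01, -1.77150500e+01,  6.34464598e-02,
        5.34113555e-02, -4.05483433e-05]), 'position': array([ 0.26369356, -0.5659625 ,  0.24066523]), 'tool_rot': array([ 9.76351878e-01,  2.16185219e-01, -4.80678060e-05, -9.79182240e-04]), 'ft_force': array([-0.21190019,  0.52875579, -0.47978915]), 'moment': array([-0.05115754, -0.03002274, -0.01676765]), 'grip_width': 0.08686929704182353}
```

View pics/top0.png

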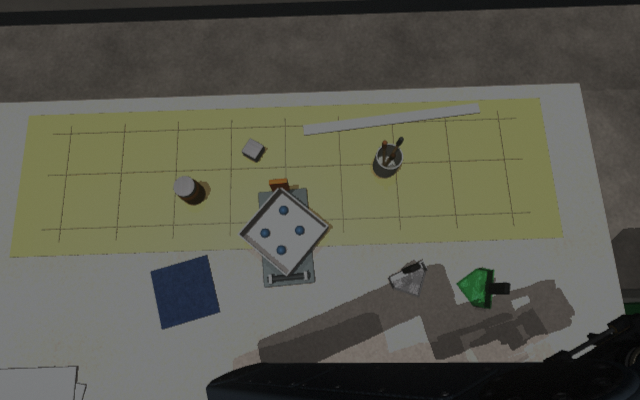

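View pics/side0.png

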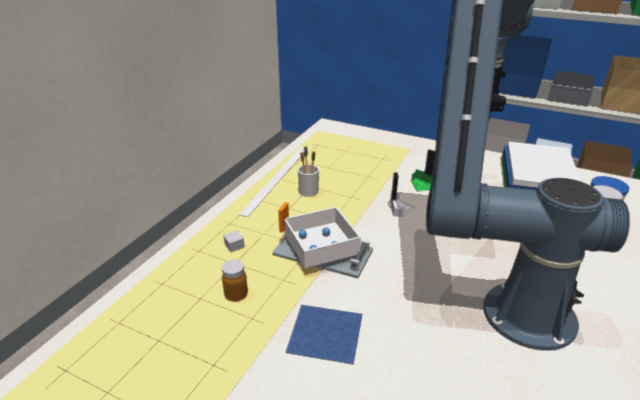

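The top view has the bin at (286,232) with its tab at (279,184), the mat at (185,291), the jar at (189,190), the weight at (253,150) and the brush pot at (388,160). There are two scoop shapes: metal with a black handle at (408,277), and green at (480,288). The metal one is meant. I'll confirm it in a crop.

```bash
cat > h.py <<'E'
from rig import robot
import cv2,numpy as np
from scipy.spatial.transform import Rotation as R
def cam(n):
    p=robot.camera_params(n); r=np.array(p["rotation"])
    M=R.from_quat(r).as_matrix() if r.size==4 else r
    return np.array(p["mtx"]),np.array(p["origin"]),M
def ray(n,uv):
    K,o,M=cam(n); return o,M@np.linalg.solve(K,[uv[0],uv[1],1.])
def onz(n,uv,z):
    o,d=ray(n,uv); return o+d*(z-o[2])/d[2]
def proj(n,P):
    K,o,M=cam(n); c=(np.atleast_2d(P)-o)@M; q=c@K.T; return q[:,:2]/q[:,2:]
def tri(a,b):  # pixel in side, pixel in top -> midpoint, gap
    (o,d),(p,e)=ray("side",a),ray("top",b); s=np.linalg.lstsq(np.c_[d,-e],p-o,rcond=None)[0]
    A,B=o+d*s[0],p+e*s[1]; return (A+B)/2,np.linalg.norm(A-B)
def blobs(im,lo,hi,amin=20,roi=None):
    m=cv2.inRange(cv2.cvtColor(im,cv2.COLOR_RGB2HSV),np.array(lo),np.array(hi))
    if roi: k=np.zeros_like(m);k[roi[1]:roi[3],roi[0]:roi[2]]=1;m=m*k
    cs=cv2.findContours(m,cv2.RETR_EXTERNAL,cv2.CHAIN_APPROX_NONE)[0]
    return [c for c in cs if cv2.contourArea(c)>=amin]
def cen(c): M=cv2.moments(c); return M['m10']/M['m00'],M['m01']/M['m00']
def tool():
    o=robot.get_obs(); return o["position"],R.from_quat(o["tool_rot"]).as_matrix(),o
E
python3 - <<'E'
from h import *
t=cv2.imread("pics/top0.png")[:,:,::-1].copy(); s=cv2.imread("pics/side0.png")[:,:,::-1].copy()
r=lambda a,f:cv2.resize(a,None,fx=f,fy=f,interpolation=cv2.INTER_CUBIC)
a=r(t[250:320,380:500],3.3); b=r(s[165:225,370:450],5)[:, :400]; c=r(t[175:295,230:340],4)[:, :440]; d=r(s[195:280,270:380],3.3)
out=np.zeros((600,800,3),np.uint8)
for im,(y,x) in((a,(0,0)),(b,(240,0)),(c,(0,400)),):
    h,w=min(im.shape[0],600-y),min(im.shape[1],800-x); out[y:y+h,x:x+w]=im[:h,:w]
cv2.imwrite("pics/crop1.png",out[:,:,::-1])
# mat
for c in blobs(t,(100,120,40),(125,255,140),1500):
    q=cv2.boxPoints(cv2.minAreaRect(c)); P=np.array([onz("top",p,.004) for p in q]); print("mat",np.round(P.mean(0),3),np.round(np.linalg.norm(np.diff(P,axis=0),axis=1),3),np.degrees(np.arctan2(*(P[1]-P[0])[1::-1])))
tb=[cen(c) for c in blobs(t,(5,150,60),(20,255,255),20,(260,170,300,200))]; sb=[cen(c) for c in blobs(s,(5,150,60),(20,255,255),20,(270,195,300,240))]
print("tab",tb,sb,[tri(a,b) for a in sb for b in tb])
print("balls top",[np.round(onz("top",cen(c),.046),3)[:2].tolist() for c in blobs(t,(95,100,20),(120,255,255),15,(240,190,330,275))])
E
```

```text
mat [0.406 0.265 0.004] [0.155 0.147 0.151] -75.93175689977943
tab [(277.3786666666666, 181.23466666666667)] [(282.71794871794873, 215.36205128205125)] [(array([0.65911341, 0.01169167, 0.09369471]), np.float64(0.007558890634544612))]
balls top [[0.499, 0.012], [0.543, 0.052], [0.547, -0.035], [0.6, 0.005]]
```

View pics/crop1.png

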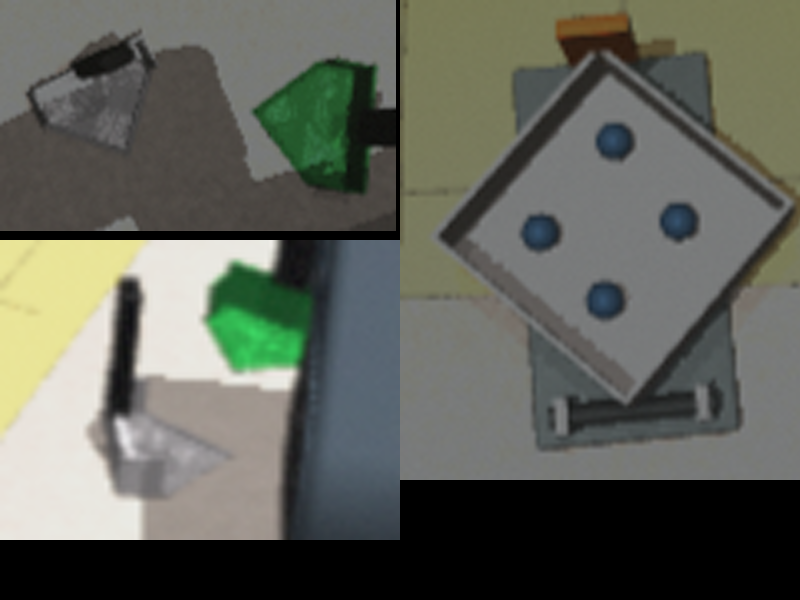

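The left crop confirms it. The aluminium scoop with the black post has its nose tip at about (418,296) and its back-wall corners at about (389,278) and (426,270). The green one is the look-alike. The bin's rim corners are at (280.5,188), (328.8,226.3), (287,275.5) and (239.5,234), and the hinge rod is at the lower corner, towards the robot.

```bash
python3 - <<'E'
from h import *
C=np.array([onz("top",p,.085) for p in((280.5,188),(328.75,226.25),(287,275.5),(239.5,234))]);print(np.round(C,3).tolist())
print("sides",[round(np.linalg.norm(C[i]-C[i-1]),3) for i in range(4)], "diag",np.linalg.norm(C[0]-C[2]),np.linalg.norm(C[1]-C[3]))
a=C[0]-C[2];b=C[3]-C[1];y1=np.arctan2(a[1],a[0]);y2=np.arctan2(-b[0],b[1]);print("yaw",y1,y2)
yaw=(y1+y2)/2;u=np.array([np.cos(yaw),np.sin(yaw),0]);low=C.mean(0)-u*.1061;low[2]=.034
print("low",low,"tab",low+u*.218+[0,0,.071], "projected tab px",proj("top",low+u*.218+[0,0,.091]),proj("side",low+u*.218+[0,0,.071]))
# handle: black post pixels
t=cv2.imread("pics/top0.png")[:,:,::-1].copy(); s=cv2.imread("pics/side0.png")[:,:,::-1].copy()
for n,im,roi in(("top",t,(395,255,430,285)),("side",s,(388,168,402,206))):
    for c in blobs(im,(0,0,0),(180,255,45),15,roi): print(n,cv2.boundingRect(c),cv2.minAreaRect(c),cen(c))
tip=onz("top",(417.9,296),.002);bl=onz("top",(389,278),.032);br=onz("top",(426.3,269.7),.036)
print("tip",tip,"bl",bl,"br",br,np.linalg.norm(bl-br))
for n,z in(("top",.077),):
    pass
E
```

```text
[[0.648, 0.006, 0.085], [0.547, -0.11, 0.085], [0.433, -0.006, 0.085], [0.536, 0.107, 0.085]]
sides [np.float64(0.151), np.float64(0.153), np.float64(0.154), np.float64(0.153)] diag 0.2151373253862265 0.2172227261140775
yaw 0.057757778389261806 0.05124464970128876
low [ 0.43491577 -0.0063048   0.034     ] tab [0.65259208 0.00557059 0.105     ] projected tab px [[279.1178284 181.6715721]] [[284.4309885  210.98281285]]
top (402, 263, 18, 11) ((410.7500305175781, 268.2500305175781), (6.640782356262207, 17.708751678466797), 71.56504821777344) (410.98534798534797, 268.0659340659341)
side (392, 174, 5, 25) ((394.2132263183594, 186.0152130126953), (3.2773642539978027, 24.223997116088867), 4.085616588592529) (394.24468085106383, 187.9290780141844)
tip [ 0.37341684 -0.33064677  0.002     ] bl [ 0.41998357 -0.25565269  0.032     ] br [ 0.43683736 -0.34930935  0.036     ] 0.09524505165522759
```

```bash
cat >> h.py <<'E'
U=.0545; LOW=np.array([.435,-.006,.034])
def frame(yaw,pitch=0):  # tool y along yaw dir (scoop/bin +x), tool z down; pitch = floor tilt (normal leans to -x)
    Rb=R.from_euler('ZY',[yaw,-pitch]).as_matrix(); return np.c_[Rb[:,1],Rb[:,0],-Rb[:,2]]
def plan(P,Rm,calls,start=None):
    p,M=start if start else tool()[:2]
    w=R.from_matrix(M.T@Rm).as_rotvec()
    for i in range(calls):
        a=M@R.from_rotvec(w*i/calls).as_matrix(); d=a.T@(P-p)/calls
        print("call",i,"cm",np.round(d*100,2),"deg",np.round(np.degrees(w/calls),2))
def show(n,box,f,name,im=None):
    im=robot.camera(n) if im is None else im; x0,y0,x1,y1=box
    cv2.imwrite("pics/"+name,cv2.resize(im[y0:y1,x0:x1,::-1],None,fx=f,fy=f,interpolation=cv2.INTER_CUBIC)); return im
E
python3 - <<'E'
from h import *
plan(np.array([.653,.006,.20]),frame(U),4)
print(tri((394.2,187.9),(411,268.1)))
print(tri((395,174.5),(415,265)))
t=cv2.imread("pics/top0.png")[:,:,::-1].copy();show("top",(380,255,435,300),14,"sc.png",t)
E
```

```text
call 0 cm [14.86 -8.85  1.04] deg [ -0.02  -0.02 -17.04]
call 1 cm [16.8  -4.11  1.03] deg [ -0.02  -0.02 -17.04]
call 2 cm [17.27  0.99  1.02] deg [ -0.02  -0.02 -17.04]
call 3 cm [16.22  6.01  1.02] deg [ -0.02  -0.02 -17.04]
(array([ 0.44007192, -0.304416  ,  0.0684266 ]), np.float64(0.0007774537883369271))
(array([ 0.44309941, -0.30402741,  0.11538052]), np.float64(0.0033438671416527216))
```

View pics/sc.png

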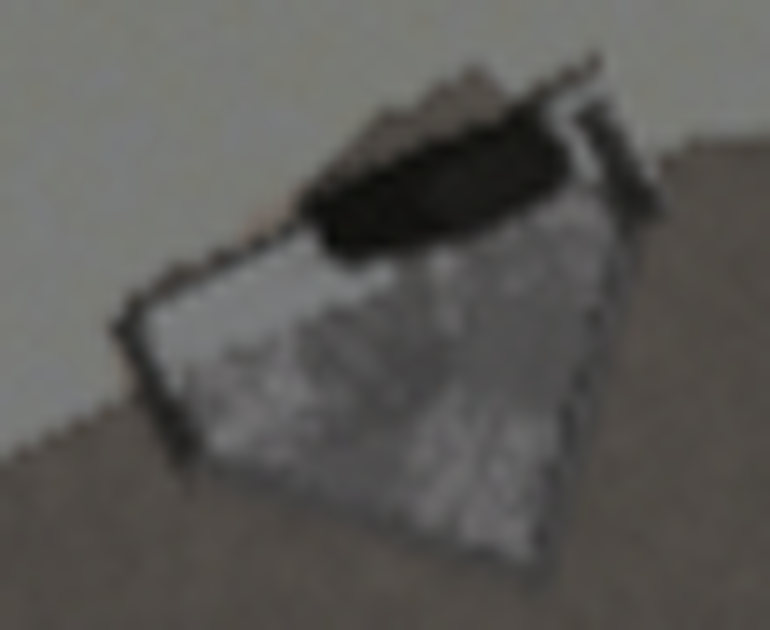

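The crop shows the back-wall top corners at (388.6,278.6) and (422.5,259.3), the nose tip at (418.6,296) and the handle in the middle of the back wall. First I'll go above the bin tab.

Emit:
{"name": "apply_moves", "arguments": {"series": [[3,-1.8,0.2,0,0,-3.4,1],[6,-3.5,0.4,0,0,-6.8,1],[9,-5.3,0.6,0,0,-10.2,1],[12,-7,0.8,0,0,-13.6,1],[14.9,-8.8,1,0,0,-17,1]], "newtons": 40}}

```text
time: 0.52
position: [0.3623, -0.4223, 0.231]
tool_rot: [0.933, 0.359, 0.0, -0.0]
ft_force: [0.3, 0.0, -0.3]
grip_width: 0.0869
```

Emit:
{"name": "apply_moves", "arguments": {"series": [[3.4,-0.8,0.2,0,0,-3.4,1],[6.8,-1.6,0.4,0,0,-6.8,1],[10.2,-2.5,0.6,0,0,-10.2,1],[13.5,-3.3,0.8,0,0,-13.6,1],[16.8,-4.1,1,0,0,-17,1]]}}

```text
time: 0.93
position: [0.4597, -0.2793, 0.2212]
tool_rot: [0.87, 0.493, -0.0, -0.0]
ft_force: [-0.0, -0.7, 0.3]
grip_width: 0.0867
```

Emit:
{"name": "apply_moves", "arguments": {"series": [[3.4,0.2,0.2,0,0,-3.4,1],[6.8,0.4,0.4,0,0,-6.8,1],[10.2,0.6,0.6,0,0,-10.2,1],[13.7,0.8,0.8,0,0,-13.6,1],[17.2,1,1,0,0,-17,1]]}}

```text
time: 1.35
position: [0.557, -0.1371, 0.2111]
tool_rot: [0.787, 0.617, -0.0, -0.0]
ft_force: [0.4, 0.3, -0.8]
grip_width: 0.0872
```

Emit:
{"name": "apply_moves", "arguments": {"series": [[3.4,1.2,0.2,0,0,-3.4,1],[6.8,2.4,0.4,0,0,-6.8,1],[10.2,3.6,0.6,0,0,-10.2,1],[13.5,5,0.8,0,0,-13.6,1],[16.2,6,1,0,0,-17,1]]}}

```text
time: 1.77
position: [0.6551, 0.0063, 0.201]
tool_rot: [0.687, 0.727, 0.0, -0.0]
ft_force: [1.1, -0.8, 0.1]
grip_width: 0.0868
```

```bash
python3 - <<'E'
from h import *
p,M,o=tool();print(p,M.round(3).tolist(),o["time"],o["q"],o["ft_force"])
plan(np.array([.653,.006,.108]),frame(U),1)
im=show("top",(230,130,350,220),6,"t1.png")
bl=onz("top",(388.6,278.6),.036);br=onz("top",(422.5,259.3),.036);tip=onz("top",(418.6,296),.002);m=(bl+br)/2
print(bl,br,np.linalg.norm(bl-br),m,tip,np.linalg.norm((m-tip)[:2]),"yaw",np.degrees([np.arctan2(*(m-tip)[1::-1]),np.arctan2(-(bl-br)[0],(bl-br)[1])]))
E
```

```text
[0.6550655  0.00629215 0.20100122] [[-0.056, 0.998, 0.0], [0.998, 0.056, 0.001], [0.0, 0.0, -1.0]] 1.7667 [-1.60877249e-01  6.12275305e-01  1.39151018e+00  5.46233562e-04
  1.13787842e+00 -2.17016864e-01] [ 1.05550237 -0.77163164  0.07826438]
call 0 cm [-0.02 -0.21  9.3 ] deg [ 0.   -0.03  0.08]
[ 0.41843914 -0.25387978  0.036     ] [ 0.46284721 -0.34225417  0.036     ] 0.09890455073012497 [ 0.44064318 -0.29806698  0.036     ] [ 0.37335381 -0.33242138  0.002     ] 0.07555186128424947 yaw [27.04646047 26.67949542]
```

View pics/t1.png

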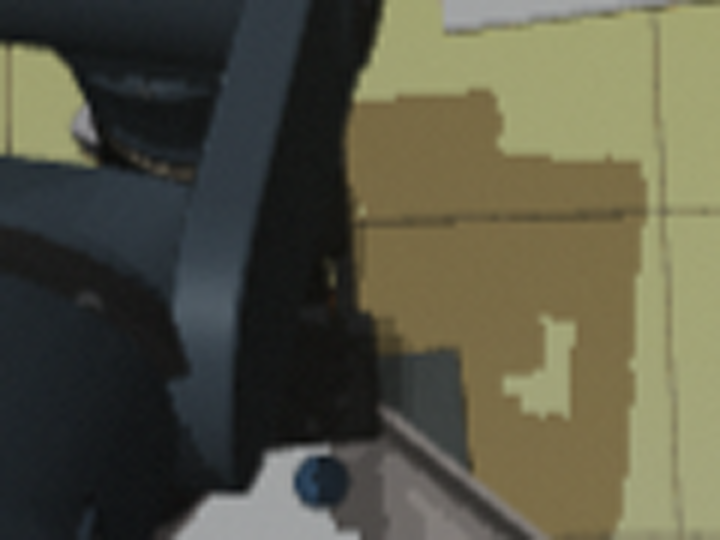

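The arm hides the tab in the top view, but the measured offset is small (-2 mm in y). The scoop measures well: width 99 mm, length 76 mm, yaw 27° by two methods. I'll descend over the tab and check from the side.

Emit:
{"name": "apply_moves", "arguments": {"series": [[0,-0.2,2.3,0,0,0,1],[0,-0.2,4.6,0,0,0,1],[0,-0.2,6.9,0,0,0,1],[0,-0.2,9,0,0,0,1],[0,-0.2,9,0,0,0,1]]}}

```text
time: 2.23
position: [0.6482, 0.0041, 0.1065]
tool_rot: [0.689, 0.725, -0.003, -0.004]
ft_force: [-1.3, 0.2, -0.8]
grip_width: 0.0867
```

```bash
python3 - <<'E'
from h import *
p,M,o=tool();print(p,o["ft_force"])
im=show("side",(245,180,385,285),5.6,"s1.png")
print((proj("side",[p,p-M[:,2]*-.019])-[245,180])*5.6)
E
```

```text
[0.64815421 0.00410914 0.10651919] [-1.3387392   0.17845181 -0.83032614]
[[230.10265833 171.65930591]
 [231.68285461 203.93749844]]
```

View pics/s1.png

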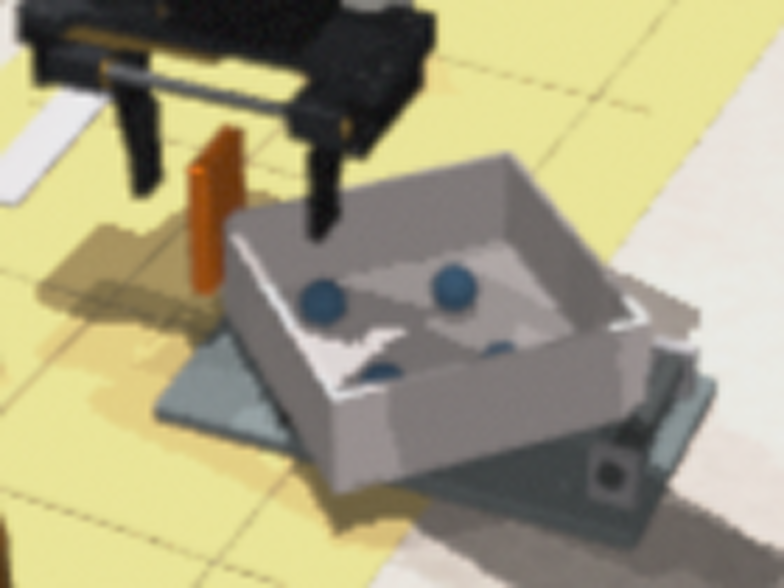

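The tab sits between the fingers, at about (215,210) in the crop against finger tips at (145,190) and (320,235). It is a few mm beyond the middle, so I'll nudge outward and close.

Emit:
{"name": "apply_moves", "arguments": {"series": [[0,0.2,0,0,0,0,1],[0,0.2,0,0,0,0,0.6],[0,0.2,0,0,0,0,0],[0,0.2,0,0,0,0,0],[0,0.2,0,0,0,0,0]], "newtons": 40}}

```text
time: 2.7
position: [0.6546, 0.0037, 0.1127]
tool_rot: [0.689, 0.725, 0.001, 0.001]
ft_force: [0.2, -0.8, 0.3]
grip_width: 0.0682
```

Emit:
{"name": "apply_moves", "arguments": {"series": [[0,0,0,0,0,0,0],[0,0,0,0,0,0,0],[0,0,0,0,0,0,0],[0,0,0,0,0,0,0]]}}

```text
time: 3.03
position: [0.654, 0.0038, 0.1116]
tool_rot: [0.689, 0.725, -0.0, 0.0]
ft_force: [0.1, -0.0, -0.8]
grip_width: 0.0413
```

```bash
python3 - <<'E'
from h import *
p,M,o=tool();print(p,o["ft_force"],o["grip_width"],M.round(3).tolist())
# arc about hinge
u=np.array([np.cos(U),np.sin(U),0]);H=LOW-.006*u-[0,0,.004]; d=p-H; r=d@u; z=d[2]; print("r,z",r,z)
for th in(.0875,.175,.2625,.35):
    c,s=np.cos(th),np.sin(th); P=H+u*(r*c-z*s)+np.array([0,0,r*s+z*c])+np.array([d[0]-r*u[0],d[1]-r*u[1],0])
    dd=M.T@(P-p); print(th,np.round(dd*100,2),np.degrees(R.from_matrix(M.T@frame(U,th)).as_rotvec()).round(2))
E
```

```text
[0.65395368 0.00379483 0.11160664] [ 0.13325772 -0.03494413 -0.802226  ] 0.04131209297341554 [[-0.052, 0.999, -0.0], [0.999, 0.052, -0.0], [-0.0, -0.0, -1.0]]
r,z 0.22516214352513944 0.08160663865365989
0.0875 [-0.   -0.8  -1.94] [-5.01  0.01 -0.15]
0.175 [-0.   -1.76 -3.8 ] [-1.003e+01  1.000e-02 -1.500e-01]
0.2625 [-0.01 -2.89 -5.56] [-15.04   0.02  -0.15]
0.35 [-0.01 -4.16 -7.23] [-20.05   0.03  -0.15]
```

Emit:
{"name": "apply_moves", "arguments": {"series": [[0,0,0,0,0,0,0],[0,0,0,0,0,0,0],[0,0,0,0,0,0,0],[0,0,0,0,0,0,0],[0,0,0,0,0,0,0]]}}

```text
time: 3.45
position: [0.6552, 0.0039, 0.1116]
tool_rot: [0.688, 0.725, 0.001, 0.001]
ft_force: [3.5, 0.3, -1.5]
grip_width: 0.012
```

Emit:
{"name": "apply_moves", "arguments": {"series": [[0,0,0,0,0,0,0],[0,0,0,0,0,0,0]]}}

```text
time: 3.62
position: [0.6552, 0.0038, 0.1116]
tool_rot: [0.688, 0.725, 0.001, 0.001]
ft_force: [5.5, 1.7, -2.7]
grip_width: 0.0121
```

Emit:
{"name": "apply_moves", "arguments": {"series": [[0,-0.14,-0.39,-1,0,0,0],[0,-0.29,-0.78,-2,0,0,0],[0,-0.45,-1.17,-3,0,0,0],[0,-0.62,-1.56,-4,0,0,0],[0,-0.8,-1.94,-5,0,0,0]]}}

```text
time: 4.03
position: [0.6472, 0.0034, 0.1309]
tool_rot: [0.688, 0.724, 0.033, 0.031]
ft_force: [5.8, 0.3, -5.6]
grip_width: 0.0117
```

Emit:
{"name": "apply_moves", "arguments": {"series": [[0,-0.14,-0.39,-1,0,0,0],[0,-0.29,-0.78,-2,0,0,0],[0,-0.45,-1.17,-3,0,0,0],[0,-0.62,-1.56,-4,0,0,0],[0,-0.8,-1.94,-5,0,0,0]]}}

```text
time: 4.45
position: [0.6374, 0.0028, 0.1496]
tool_rot: [0.686, 0.722, 0.064, 0.061]
ft_force: [5.9, 0.2, -6.1]
grip_width: 0.0116
```

Forces are low, so I'll continue to the stop.

Emit:
{"name": "apply_moves", "arguments": {"series": [[0,-0.14,-0.39,-1,0,0,0],[0,-0.29,-0.78,-2,0,0,0],[0,-0.45,-1.17,-3,0,0,0],[0,-0.62,-1.56,-4,0,0,0],[0,-0.8,-1.94,-5,0,0,0]]}}

```text
time: 4.87
position: [0.6261, 0.0021, 0.1675]
tool_rot: [0.682, 0.719, 0.096, 0.091]
ft_force: [6.2, 0.2, -6.6]
grip_width: 0.0121
```

Emit:
{"name": "apply_moves", "arguments": {"series": [[0,-0.14,-0.39,-1,0,0,0],[0,-0.29,-0.78,-2,0,0,0],[0,-0.45,-1.17,-3,0,0,0],[0,-0.62,-1.56,-4,0,0,0],[0,-0.8,-1.94,-5,0,0,0]]}}

```text
time: 5.28
position: [0.6135, 0.0013, 0.1839]
tool_rot: [0.678, 0.714, 0.127, 0.121]
ft_force: [32.5, 2.9, -47.8]
grip_width: 0.0114
```

Emit:
{"name": "apply_moves", "arguments": {"series": [[0,0,-0.1,-0.2,0,0,0],[0,0,-0.1,-0.2,0,0,0],[0,0,-0.1,-0.2,0,0,0]]}}

```text
time: 5.53
position: [0.6136, 0.0014, 0.1837]
tool_rot: [0.678, 0.714, 0.128, 0.121]
ft_force: [13.1, 0.9, -15.9]
grip_width: 0.0115
```

```bash
python3 - <<'E'
from h import *
p,M,o=tool();print(p,o["ft_force"],o["grip_width"],np.arctan2(M[0,2],-M[2,2]))
d=p-LOW+np.array([.006,0,.004]);print("angle now",np.arctan2(d[2],d[0]*np.cos(U)),"was",np.arctan2(.0816,.2264))
E
```

```text
[0.61361543 0.0013593  0.1836675 ] [ 13.07107479   0.92311227 -15.87441324] 0.011458836062087393 0.3535657620031608
angle now 0.694897456455069 was 0.3459309089764486
```

The stop is reached: tilt is about 0.35 rad and the force jumped. Now release and retreat.

Emit:
{"name": "apply_moves", "arguments": {"series": [[0,0,0.1,0,0,0,0.6],[0,0,0.1,0,0,0,0.6],[0,0,0.1,0,0,0,0.6],[0,0,0.1,0,0,0,0.6],[0,0,0.1,0,0,0,0.6]]}}

```text
time: 5.95
position: [0.6119, 0.0017, 0.1842]
tool_rot: [0.678, 0.714, 0.127, 0.121]
ft_force: [-0.4, 0.4, 1.1]
grip_width: 0.0372
```

Emit:
{"name": "apply_moves", "arguments": {"series": [[0,0,-1.5,0,0,0,0.8],[0,0,-3.5,0,0,0,0.8],[0,0,-5.5,0,0,0,0.8],[0,0,-7,0,0,0,0.8]]}}

```text
time: 6.28
position: [0.5877, 0.0004, 0.2511]
tool_rot: [0.678, 0.714, 0.127, 0.121]
ft_force: [-0.1, -0.8, -0.6]
grip_width: 0.0632
```

```bash
python3 - <<'E'
from h import *
p,M,o=tool();print(p,o["ft_force"],o["grip_width"],o["time"])
S=np.array([.441,-.300,.0])
plan(np.array([.441,-.300,.20]),frame(np.radians(27)),2)
plan(np.array([.441,-.300,.082]),frame(np.radians(27)),1,start=(np.array([.441,-.300,.20]),frame(np.radians(27))))
im=show("side",(245,180,385,285),5.6,"s2.png")
E
```

```text
[5.87709064e-01 3.84421499e-04 2.51127638e-01] [-0.06736945 -0.77945512 -0.63823738] 0.06318558141963967 6.2833
call 0 cm [-14.62  -8.49  -0.4 ] deg [  9.97   2.13 -11.89]
call 1 cm [-12.56 -11.29   0.82] deg [  9.97   2.13 -11.89]
call 0 cm [ 0.   0.  11.8] deg [0. 0. 0.]
```

View pics/s2.png

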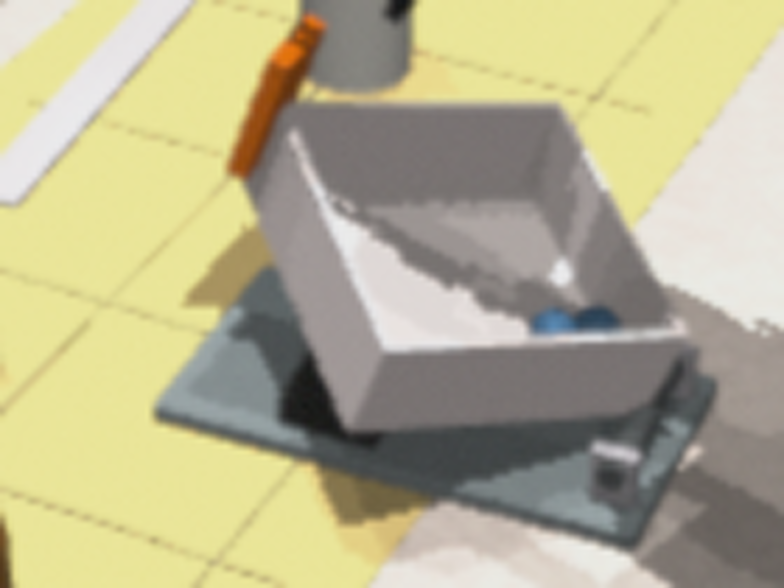

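The bin is tipped and the balls are gathered in the low corner, at about (550,320) to (600,320) in the crop. Next, the metal scoop's handle.

Emit:
{"name": "apply_moves", "arguments": {"series": [[-2.9,-1.7,-0.1,2,0.4,-2.4,1],[-5.8,-3.4,-0.2,4,0.8,-4.8,1],[-8.7,-5.1,-0.3,6,1.3,-7.2,1],[-11.6,-6.8,-0.4,8,1.7,-9.6,1],[-14.6,-8.5,-0.4,10,2.1,-11.9,1]]}}

```text
time: 6.75
position: [0.5138, -0.1507, 0.2239]
tool_rot: [0.605, 0.791, 0.063, 0.06]
ft_force: [-0.1, 0.7, -0.6]
grip_width: 0.0861
```

Emit:
{"name": "apply_moves", "arguments": {"series": [[-2.5,-2.2,0.2,2,0.4,-2.4,1],[-5,-4.5,0.4,4,0.8,-4.8,1],[-7.5,-6.8,0.6,6,1.3,-7.2,1],[-10,-9,0.7,8,1.7,-9.6,1],[-12.6,-11.3,0.8,10,2.1,-11.9,1]]}}

```text
time: 7.17
position: [0.4403, -0.3015, 0.1983]
tool_rot: [0.522, 0.853, -0.001, -0.001]
ft_force: [-0.6, -0.2, 0.2]
grip_width: 0.0871
```

Emit:
{"name": "apply_moves", "arguments": {"series": [[0,0,0,0,0,0,1]]}}

```text
time: 7.25
position: [0.4404, -0.3056, 0.198]
tool_rot: [0.524, 0.852, -0.003, 0.0]
ft_force: [-0.5, -0.4, 0.7]
grip_width: 0.0873
```

```bash
python3 - <<'E'
from h import *
p,M,o=tool();print(p,o["q"],o["grip_width"],o["time"])
plan(np.array([.441,-.300,.080]),frame(np.radians(27)),1)
E
```

```text
[ 0.44041275 -0.30564381  0.19797904] [-0.81258713  0.46701955  1.70167432 -0.00591011  0.97115504 -1.27805568] 0.0873407656998775 7.25
call 0 cm [ 0.51  0.36 11.79] deg [-0.24  0.18 -0.14]
```

Emit:
{"name": "apply_moves", "arguments": {"series": [[0,0,2.5,0,0,0,1],[0,0,5,0,0,0,1],[0,0,7.5,0,0,0,1],[0,0,10,0,0,0,1],[0,0,11.7,0,0,0,0.8]]}}

```text
time: 7.67
position: [0.4405, -0.2991, 0.0797]
tool_rot: [0.523, 0.853, -0.0, -0.002]
ft_force: [-0.1, 0.8, -0.1]
grip_width: 0.0845
```

Emit:
{"name": "apply_moves", "arguments": {"series": [[0,0,0,0,0,0,0.5],[0,0,0,0,0,0,0.5],[0,0,0,0,0,0,0.5],[0,0,0,0,0,0,0.5]]}}

```text
time: 8.0
position: [0.442, -0.3009, 0.0831]
tool_rot: [0.522, 0.853, -0.001, 0.001]
ft_force: [-0.1, -0.7, -0.7]
grip_width: 0.0616
```

```bash
python3 - <<'E'
from h import *
p,M,o=tool();print(p,o["ft_force"],o["grip_width"],o["time"])
plan(np.array([.441,-.300,.080]),frame(np.radians(27)),1)
b=[228,250]
im=show("side",(370,140,450,220),7,"s3.png")
E
```

```text
[ 0.44198924 -0.3008773   0.08314523] [-0.14072849 -0.74282895 -0.69500056] 0.061576704574153034 8.0
call 0 cm [ 0.12 -0.05  0.31] deg [-0.05  0.17  0.02]
```

View pics/s3.png

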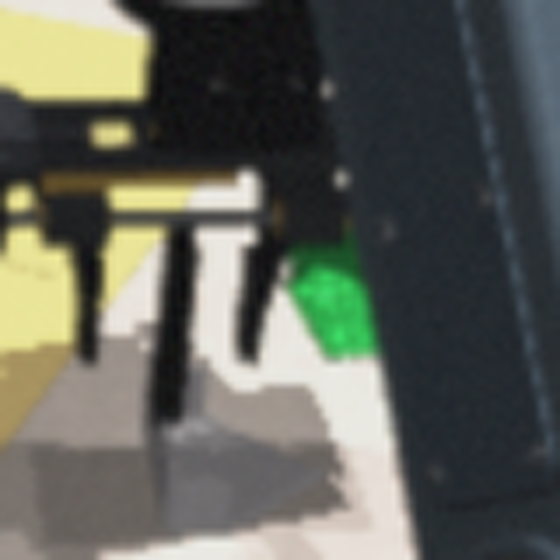

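The black post is at (175,320), between the fingers at (90,300) and (255,300). I'll close on it.

Emit:
{"name": "apply_moves", "arguments": {"series": [[0,0,0.2,0,0,0,0],[0,0,0.2,0,0,0,0],[0,0,0.2,0,0,0,0],[0,0,0.2,0,0,0,0],[0,0,0.2,0,0,0,0]], "newtons": 50}}

```text
time: 8.47
position: [0.4412, -0.3004, 0.08]
tool_rot: [0.522, 0.853, -0.001, -0.0]
ft_force: [-0.4, -1.0, -0.7]
grip_width: 0.0244
```

Emit:
{"name": "apply_moves", "arguments": {"series": [[0,0,0,0,0,0,0],[0,0,0,0,0,0,0],[0,0,0,0,0,0,0],[0,0,0,0,0,0,0]]}}

```text
time: 8.8
position: [0.4411, -0.3004, 0.0798]
tool_rot: [0.522, 0.853, -0.001, -0.0]
ft_force: [-1.1, -0.7, 0.6]
grip_width: 0.014
```

```bash
python3 - <<'E'
from h import *
p,M,o=tool();print(p,M[:,1],o["ft_force"],o["grip_width"],o["time"])
E
```

```text
[ 0.44107551 -0.30039067  0.07983485] [ 0.89090995  0.45417566 -0.00198228] [-1.1165113  -0.72255399  0.55674576] 0.013971182080279138 8.8
```

The post is gripped at 14 mm. I'll lift it and plan the poses in the tilted-bin frame.

Emit:
{"name": "apply_moves", "arguments": {"series": [[0,0,-1,0,0,0,0],[0,0,-3,0,0,0,0],[0,0,-6,0,0,0,0],[0,0,-9,0,0,0,0],[0,0,-12,0,0,0,0]]}}

```text
time: 9.22
position: [0.4409, -0.2996, 0.2012]
tool_rot: [0.522, 0.853, -0.001, -0.001]
ft_force: [0.3, -0.9, -1.6]
grip_width: 0.0136
```

Emit:
{"name": "apply_moves", "arguments": {"series": [[0,0,-3,0,0,0,0],[0,0,-5,0,0,0,0],[0,0,-5,0,0,0,0],[0,0,-5,0,0,0,0]]}}

```text
time: 9.55
position: [0.4417, -0.3002, 0.2509]
tool_rot: [0.522, 0.853, -0.001, 0.001]
ft_force: [-0.0, 0.3, -1.6]
grip_width: 0.0135
```

```bash
cat >> h.py <<'E'
LOW=np.array([.437,-.006,.034]); TH=.35
u0=np.array([np.cos(U),np.sin(U),0]); HINGE=LOW-.006*u0-[0,0,.004]
RB=R.from_euler('ZY',[U,-TH]).as_matrix()
LOWT=HINGE+RB@[.006,0,.004]
def bin2w(v): return LOWT+RB@np.array(v)
def w2bin(P): return RB.T@(np.array(P)-LOWT)
GH=.0798; GX=.036  # TCP above underside, behind middle
def tcp_for(tipx,h,extra=0,y=0): # scoop tip at bin x=tipx, height h over floor, scoop pitch TH+extra (nose-down)
    Rm=frame(U,TH+extra); tip=bin2w([tipx,y,h]); return tip+Rm[:,1]*(.039+GX)-Rm[:,2]*GH, Rm
def tip_now():
    p,M,o=tool(); t=p-M[:,1]*(.039+GX)+M[:,2]*GH; return w2bin(t),np.arctan2(M[:,2]@u0,-M[2,2]),o
E
python3 - <<'E'
from h import *
p,M,o=tool();print(p,o["ft_force"],o["time"],LOWT)
P,Rm=tcp_for(.078,.075);print(P)
plan(P,Rm,3)
Pf,_=tcp_for(.002,.001);print("final tcp",Pf)
im=show("side",(270,100,450,235),4.4,"s4.png")
E
```

```text
[ 0.44166345 -0.3002166   0.25094898] [-0.01759516  0.3037499  -1.59347437] 9.55 [ 0.43526722 -0.00609453  0.03581488]
[ 0.52577608 -0.00115691  0.23369314]
call 0 cm [7.61 7.03 0.55] deg [-6.59 -1.34  7.89]
call 1 cm [8.52 5.82 1.1 ] deg [-6.59 -1.34  7.89]
call 2 cm [9.25 4.44 1.48] deg [-6.59 -1.34  7.89]
final tcp [ 0.47982652 -0.00366364  0.13811932]
```

View pics/s4.png

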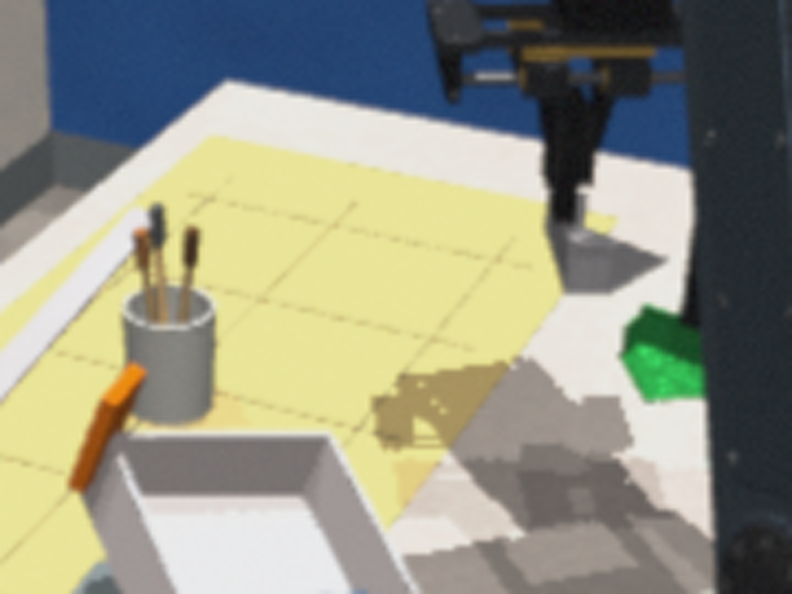

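The scoop is held upright, nose tip at about (665,260) in the crop. I'll move over the bin with the matching pitch.

Emit:
{"name": "apply_moves", "arguments": {"series": [[1.5,1.4,0.1,-1.3,-0.3,1.6,0],[3,2.8,0.2,-2.6,-0.5,3.2,0],[4.6,4.2,0.3,-4,-0.8,4.7,0],[6.1,5.6,0.4,-5.3,-1,6.3,0],[7.6,7,0.5,-6.6,-1.3,7.9,0]]}}

```text
time: 10.02
position: [0.468, -0.1988, 0.2423]
tool_rot: [0.58, 0.813, 0.043, 0.037]
ft_force: [-0.8, -0.6, -2.2]
grip_width: 0.0139
```

Emit:
{"name": "apply_moves", "arguments": {"series": [[1.7,1.2,0.2,-1.3,-0.3,1.6,0],[3.4,2.3,0.4,-2.6,-0.5,3.2,0],[5.1,3.5,0.7,-4,-0.8,4.7,0],[6.8,4.7,0.9,-5.3,-1,6.3,0],[8.5,5.8,1.1,-6.6,-1.3,7.9,0]]}}

```text
time: 10.43
position: [0.4959, -0.0995, 0.2367]
tool_rot: [0.632, 0.767, 0.085, 0.077]
ft_force: [0.1, 0.2, -2.6]
grip_width: 0.0137
```

Emit:
{"name": "apply_moves", "arguments": {"series": [[1.8,0.9,0.3,-1.3,-0.3,1.6,0],[3.7,1.8,0.6,-2.6,-0.5,3.2,0],[5.5,2.7,0.9,-4,-0.8,4.7,0],[7.4,3.6,1.2,-5.3,-1,6.3,0],[9.2,4.4,1.5,-6.6,-1.3,7.9,0]]}}

```text
time: 10.85
position: [0.5234, -0.0007, 0.2309]
tool_rot: [0.678, 0.714, 0.126, 0.115]
ft_force: [-0.4, -0.4, -1.6]
grip_width: 0.0136
```

Emit:
{"name": "apply_moves", "arguments": {"series": [[0,0,0,0,0,0,0],[0,0,0,0,0,0,0]]}}

```text
time: 11.02
position: [0.5231, -0.0008, 0.2311]
tool_rot: [0.677, 0.716, 0.126, 0.115]
ft_force: [-0.1, -0.4, -1.6]
grip_width: 0.0138
```

```bash
python3 - <<'E'
from h import *
t,th,o=tip_now();print("tip bin",t.round(4),th,o["ft_force"],o["time"],o["q"].round(2))
plan(*tcp_for(.078,.008),1)
im=show("side",(245,120,385,285),3.6,"s5.png"); s=(proj("side",[bin2w(t),LOWT,bin2w([.212,0,.051])])-[245,120])*3.6; print(s)
im2=robot.camera("top");cv2.imwrite("pics/t5.png",im2[:,:,::-1])
a=cv2.imread("pics/s5.png"); b=cv2.resize(im2[160:290,220:350,::-1],None,fx=2.2,fy=2.2,interpolation=cv2.INTER_CUBIC)
out=np.zeros((594,800,3),np.uint8);out[:a.shape[0],:504]=a[:594,:504];out[:286,504:790]=b;cv2.imwrite("pics/m5.png",out)
E
```

```text
tip bin [0.074  0.001  0.0741] 0.3424400671540053 [-0.08639743 -0.35286818 -1.63283878] 11.0167 [-0.28  0.31  1.94  0.21  0.58 -0.5 ]
call 0 cm [-0.09  0.39  6.55] deg [-0.43 -0.34  0.05]
[[356.7978561  351.14650365]
 [409.03794799 469.56428968]
 [183.24016421 280.27765905]]
```

View pics/m5.png

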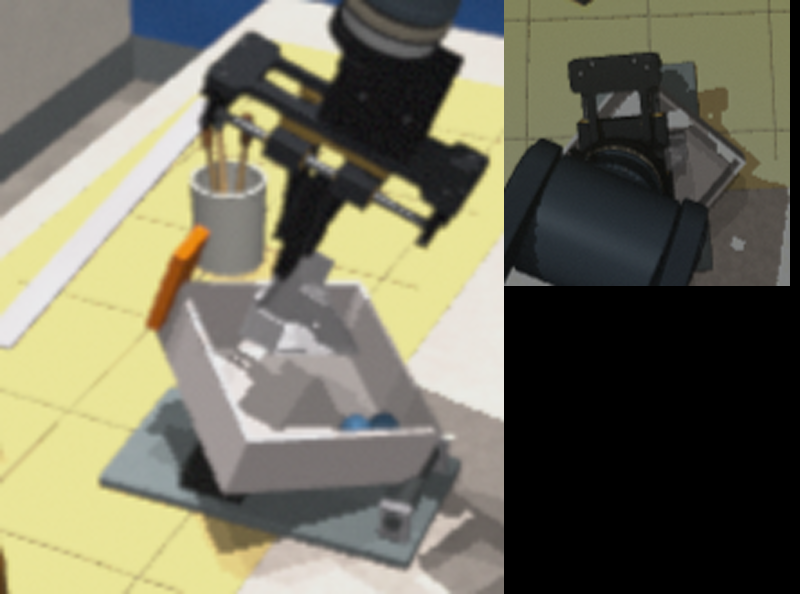

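The predicted tip pixel (357,351) matches the picture (about (355,350)), and the balls are still in the corner. I'll descend towards the floor, slightly nose-down so the lip leads.

Emit:
{"name": "apply_moves", "arguments": {"series": [[-0.1,0.3,1.4,-0.5,-0.1,0,0],[-0.1,0.5,2.8,-1,-0.2,0,0],[-0.1,0.5,4.2,-1.5,-0.3,0,0],[-0.1,0.5,5.6,-1.9,-0.3,0,0],[-0.1,0.5,6.3,-1.9,-0.3,0,0]]}}

```text
time: 11.53
position: [0.5528, -0.0031, 0.1757]
tool_rot: [0.676, 0.712, 0.137, 0.132]
ft_force: [-1.0, -0.4, -1.5]
grip_width: 0.0135
```

Emit:
{"name": "apply_moves", "arguments": {"series": [[0,0,0,0,0,0,0],[0,0,0,0,0,0,0]]}}

```text
time: 11.7
position: [0.5503, -0.002, 0.175]
tool_rot: [0.676, 0.712, 0.136, 0.129]
ft_force: [-0.6, 0.6, -1.6]
grip_width: 0.0138
```

```bash
python3 - <<'E'
from h import *
t,th,o=tip_now();print("tip bin",t.round(4),th,o["ft_force"],o["time"])
plan(*tcp_for(.075,.003,.03),1)
E
```

```text
tip bin [ 0.0831 -0.002   0.0094] 0.37820664491237116 [-0.59745073  0.63122113 -1.59194698] 11.7
call 0 cm [ 0.21 -0.84  0.6 ] deg [-0.1   0.06 -0.15]
```

Emit:
{"name": "apply_moves", "arguments": {"series": [[0.1,-0.2,0.2,0,0,0,0],[0.2,-0.4,0.4,0,0,0,0],[0.2,-0.6,0.5,0,0,0,0],[0.2,-0.6,0.6,0,0,0,0],[0.2,-0.6,0.6,0,0,0,0]]}}

```text
time: 12.12
position: [0.5474, 0.0005, 0.1679]
tool_rot: [0.676, 0.712, 0.137, 0.131]
ft_force: [-0.4, -0.7, -2.5]
grip_width: 0.0138
```

Emit:
{"name": "apply_moves", "arguments": {"series": [[0,0,0.1,0,0,0,0],[0,0,0.1,0,0,0,0],[0,0,0.1,0,0,0,0]]}}

```text
time: 12.37
position: [0.5483, 0.0004, 0.1672]
tool_rot: [0.676, 0.712, 0.137, 0.131]
ft_force: [0.3, -0.2, -2.2]
grip_width: 0.0138
```

Emit:
{"name": "apply_moves", "arguments": {"series": [[0,0,0.1,0,0,0,0],[0,0,0.1,0,0,0,0],[0,0,0.1,0,0,0,0]]}}

```text
time: 12.62
position: [0.5485, 0.0004, 0.1662]
tool_rot: [0.676, 0.712, 0.137, 0.131]
ft_force: [0.8, 0.6, -2.1]
grip_width: 0.0139
```

```bash
python3 - <<'E'
from h import *
t,th,o=tip_now();print("tip bin",t.round(4),th,o["ft_force"],o["time"])
E
```

```text
tip bin [0.0788 0.0003 0.0014] 0.3812305764672659 [ 0.82695456  0.586147   -2.06663319] 12.6167
```

Emit:
{"name": "apply_moves", "arguments": {"series": [[0,0,0.1,0,0,0,0],[0,0,0.1,0,0,0,0],[0,0,0.1,0,0,0,0]]}}

```text
time: 12.87
position: [0.5489, 0.0004, 0.1652]
tool_rot: [0.676, 0.712, 0.137, 0.131]
ft_force: [-0.4, -0.8, -1.2]
grip_width: 0.0137
```

Emit:
{"name": "apply_moves", "arguments": {"series": [[0,0,0.1,0,0,0,0],[0,0,0.1,0,0,0,0],[0,0,0.1,0,0,0,0]]}}

```text
time: 13.12
position: [0.5492, 0.0005, 0.1643]
tool_rot: [0.676, 0.712, 0.137, 0.131]
ft_force: [0.7, -0.0, -2.0]
grip_width: 0.0138
```

Emit:
{"name": "apply_moves", "arguments": {"series": [[0,0,0.1,0,0,0,0],[0,0,0.1,0,0,0,0],[0,0,0.1,0,0,0,0]]}}

```text
time: 13.37
position: [0.5496, 0.0005, 0.1633]
tool_rot: [0.676, 0.712, 0.137, 0.131]
ft_force: [0.4, -0.2, -1.7]
grip_width: 0.0137
```

Emit:
{"name": "apply_moves", "arguments": {"series": [[0,0,0.1,0,0,0,0],[0,0,0.1,0,0,0,0],[0,0,0.1,0,0,0,0]]}}

```text
time: 13.62
position: [0.55, 0.0005, 0.1624]
tool_rot: [0.676, 0.712, 0.137, 0.131]
ft_force: [0.7, -0.1, -1.8]
grip_width: 0.0136
```

```bash
python3 - <<'E'
from h import *
t,th,o=tip_now();print("tip bin",t.round(4),th,o["ft_force"],o["time"])
E
```

```text
tip bin [ 0.0788  0.0003 -0.0026] 0.3811250748861331 [ 0.7002049  -0.08514438 -1.8251418 ] 13.6167
```

Emit:
{"name": "apply_moves", "arguments": {"series": [[0,0,0.1,0,0,0,0],[0,0,0.1,0,0,0,0],[0,0,0.1,0,0,0,0]]}}

```text
time: 13.87
position: [0.5503, 0.0005, 0.1615]
tool_rot: [0.676, 0.712, 0.137, 0.131]
ft_force: [0.4, 0.8, -1.5]
grip_width: 0.014
```

Emit:
{"name": "apply_moves", "arguments": {"series": [[0,0,0.1,0,0,0,0],[0,0,0.1,0,0,0,0],[0,0,0.1,0,0,0,0]]}}

```text
time: 14.12
position: [0.5507, 0.0005, 0.1606]
tool_rot: [0.676, 0.712, 0.137, 0.131]
ft_force: [-0.0, 0.1, -2.7]
grip_width: 0.0136
```

```bash
python3 - <<'E'
from h import *
t,th,o=tip_now();print("tip bin",t.round(4),th,o["ft_force"],o["moment"],o["time"])
im=show("side",(270,180,370,270),8,"s6.png"); print((proj("side",[bin2w(t),bin2w(t)+RB@[.048,.048,0],LOWT,bin2w([.106,.106,.051]),bin2w([.106,-.106,.051]),bin2w([.212,0,.051])])-[270,180])*8)
E
```

```text
tip bin [ 0.0789  0.0003 -0.0046] 0.3811408551035936 [-0.00270248  0.08722    -2.6851194 ] [ 0.01615066  0.22474506 -0.00786959] 14.1167
[[498.411379   455.542242  ]
 [318.04396036 463.26899697]
 [708.97321776 563.47619929]
 [356.93017848 478.97827897]
 [596.43253347 142.29559516]
 [207.20036491 142.83924233]]
```

View pics/s6.png

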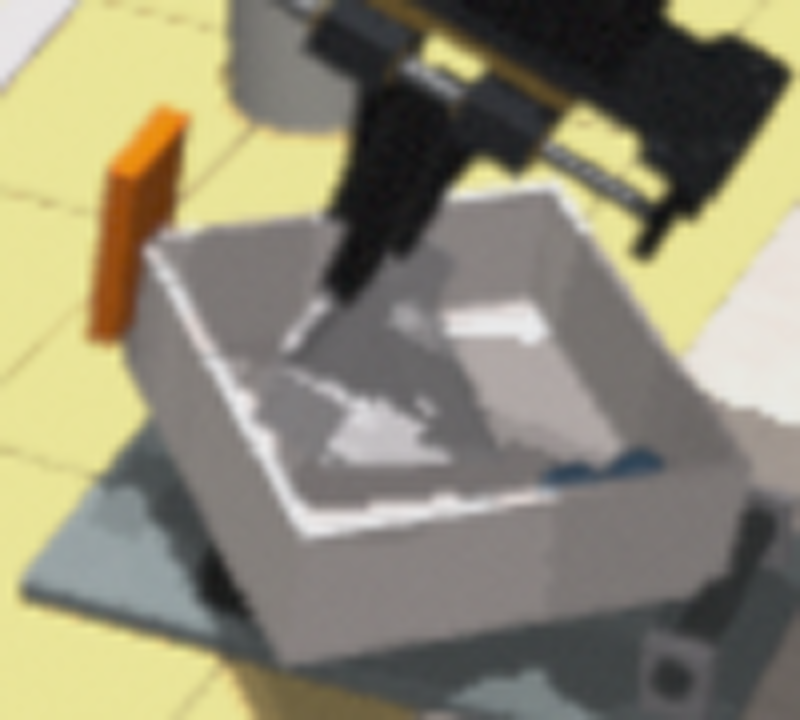

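The picture shows the bin has been pushed part-way down: its left rim corner is at (302,535) and its tab corner at (148,245). I'll measure the present tilt.

```bash
cat >> h.py <<'E'
from scipy.optimize import least_squares
def bframe(th):
    Rb=R.from_euler('ZY',[U,-th]).as_matrix(); return Rb,HINGE+Rb@[.006,0,.004]
def tilt_fit(pts):  # bin-frame points -> side pixels
    def f(v):
        Rb,L=bframe(v[0]); return np.ravel(proj("side",[L+Rb@np.array(b) for b,_ in pts])-[a for _,a in pts])
    r=least_squares(f,[.3]); return r.x[0],r.fun.reshape(-1,2)
E
python3 - <<'E'
from h import *
c=lambda x,y:(270+x/8,180+y/8)
pts=[([.106,.1117,.051],c(302,535)),([.2177,0,.051],c(148,246)),([.106,-.1117,.051],c(560,185)),([-.0057,0,.051],c(745,462))]
print(tilt_fit(pts))
m=lambda x,y:(245+x/3.6,120+y/3.6)
print(tilt_fit([([.106,.1117,.051],m(240,440)),([.2177,0,.051],m(190,285)),([.106,-.1117,.051],m(360,285)),([-.0057,0,.051],m(440,432))]))
k=lambda x,y:(245+x/5.6,180+y/5.6)
print(tilt_fit([([.106,.1117,.051],k(385,350)),([.2177,0,.051],k(290,108)),([.106,-.1117,.051],k(557,105)),([-.0057,0,.051],k(688,328))]))
E
```

```text
(np.float64(0.11826542917243944), array([[-0.81282263, -0.34354226],
       [-2.11590224, -1.06622615],
       [-1.0842958 , -1.03739551],
       [ 0.22096681, -1.11512903]]))
(np.float64(0.3355231287478586), array([[ 1.54909718, -0.77706064],
       [-4.31976548, -1.61336214],
       [-0.18806548, -2.08865944],
       [ 0.33321009, -1.49948278]]))
(np.float64(0.3363308770643936), array([[-0.50746381, -1.07086464],
       [-3.29463426, -1.77411199],
       [ 0.37252574, -1.68805197],
       [-0.28658875, -0.06263111]]))
```

Tilt is down to about 0.12 rad, though it was still about 0.335 before the descent. The wide back end of the scoop probably landed on the far walls: at tip x = 83 mm there were only about 3 mm to spare. I'll lift out, park the scoop on the mat, re-tip the bin, then re-enter nearer the corner. Step 1 was held for several seconds before this.

Emit:
{"name": "apply_moves", "arguments": {"series": [[0,0,-0.6,0,0,0,0],[0,0,-1.5,0,0,0,0],[0,0,-3,0,0,0,0],[0,0,-4.5,0,0,0,0],[0,0,-6,0,0,0,0]]}}

```text
time: 14.58
position: [0.5277, -0.0006, 0.2174]
tool_rot: [0.676, 0.712, 0.137, 0.131]
ft_force: [0.8, -0.4, -1.6]
grip_width: 0.0136
```

Emit:
{"name": "apply_moves", "arguments": {"series": [[0,0,-2,0,0,0,0],[0,0,-4,0,0,0,0],[0,0,-5,0,0,0,0],[0,0,-5,0,0,0,0]]}}

```text
time: 14.92
position: [0.5099, -0.0017, 0.2658]
tool_rot: [0.675, 0.712, 0.138, 0.133]
ft_force: [0.1, 0.5, -1.9]
grip_width: 0.0135
```

```bash
python3 - <<'E'
from h import *
p,M,o=tool();print(p,o["ft_force"],o["grip_width"],o["time"])
t=cv2.imread("pics/top0.png")[:,:,::-1].copy()
print("jar",onz("top",(183,184),.09),"weight",onz("top",(253,150),.035))
ps=np.radians(14);P=np.array([.406,.265,0])+.036*np.array([np.cos(ps),np.sin(ps),0])
plan(P+[0,0,.20],frame(ps),3)
print(P)
E
```

```text
[ 0.50993745 -0.00170067  0.26581679] [ 0.09744556  0.46512493 -1.94374946] 0.013534477489272554 14.9167
jar [0.66544525 0.2477543  0.09      ] weight [0.76899205 0.08329819 0.035     ]
call 0 cm [ 9.29 -2.5   1.32] deg [ 7.35  0.76 -3.61]
call 1 cm [ 9.41 -1.71  1.72] deg [ 7.35  0.76 -3.61]
call 2 cm [ 9.46 -0.88  2.01] deg [ 7.35  0.76 -3.61]
[0.44093065 0.27370919 0.        ]
```

Emit:
{"name": "apply_moves", "arguments": {"series": [[2,-0.5,0,1.5,0.2,-0.7,0],[4,-1,0.3,3,0.3,-1.4,0],[6,-1.5,0.6,4.4,0.5,-2.2,0],[7.7,-2,1,5.9,0.6,-2.9,0],[9.3,-2.5,1.3,7.3,0.8,-3.6,0]]}}

```text
time: 15.33
position: [0.4859, 0.0913, 0.2408]
tool_rot: [0.659, 0.742, 0.091, 0.086]
ft_force: [0.1, -0.3, -2.1]
grip_width: 0.0138
```

Emit:
{"name": "apply_moves", "arguments": {"series": [[2,-0.4,0.3,1.5,0.2,-0.7,0],[4,-0.8,0.7,3,0.3,-1.4,0],[6,-1.1,1,4.4,0.5,-2.2,0],[7.7,-1.4,1.4,5.9,0.6,-2.9,0],[9.4,-1.7,1.7,7.3,0.8,-3.6,0]]}}

```text
time: 15.75
position: [0.4631, 0.1831, 0.2193]
tool_rot: [0.639, 0.767, 0.046, 0.042]
ft_force: [0.3, -0.5, -2.3]
grip_width: 0.0135
```

Emit:
{"name": "apply_moves", "arguments": {"series": [[2,-0.2,0.4,1.5,0.2,-0.7,0],[4,-0.4,0.8,3,0.3,-1.4,0],[6,-0.6,1.2,4.4,0.5,-2.2,0],[7.8,-0.8,1.6,5.9,0.6,-2.9,0],[9.5,-0.9,2,7.3,0.8,-3.6,0]]}}

```text
time: 16.17
position: [0.4396, 0.2754, 0.1978]
tool_rot: [0.615, 0.788, 0.0, -0.003]
ft_force: [0.5, 0.2, -1.2]
grip_width: 0.0136
```

Emit:
{"name": "apply_moves", "arguments": {"series": [[0,0,2,0,0,0,0],[0,0,5,0,0,0,0],[0,0,8,0,0,0,0],[0,0,10,0,0,0,0],[0,0,10,0,0,0,0]]}}

```text
time: 16.58
position: [0.4372, 0.2738, 0.0945]
tool_rot: [0.616, 0.788, -0.003, -0.005]
ft_force: [-0.2, 0.5, -0.5]
grip_width: 0.014
```

```bash
python3 - <<'E'
from h import *
p,M,o=tool();print(p,o["ft_force"],o["grip_width"],o["time"])
ps=np.radians(14);plan(np.array([.441,.274,.086]),frame(ps),1)
im=show("side",(260,170,400,375),2.9,"s7.png")
E
```

```text
[0.43715731 0.27377123 0.09447534] [-0.22847209  0.45994635 -0.49740925] 0.014022516009712986 16.5833
call 0 cm [-0.07  0.39  0.84] deg [-0.59 -0.21 -0.  ]
```

Emit:
{"name": "apply_moves", "arguments": {"series": [[0,0.1,0.2,0,0,0,0],[0,0.1,0.5,0,0,0,0],[0,0.1,0.8,0,0,0,0],[0,0.1,0.9,0,0,0,0],[0,0.1,0.9,0,0,0,0]]}}

```text
time: 17.05
position: [0.4411, 0.2751, 0.0899]
tool_rot: [0.616, 0.788, 0.001, -0.002]
ft_force: [0.7, 0.3, -1.3]
grip_width: 0.0136
```

Emit:
{"name": "apply_moves", "arguments": {"series": [[0,0,0.1,0,0,0,0],[0,0,0.2,0,0,0,0],[0,0,0.2,0,0,0,0]]}}

```text
time: 17.3
position: [0.4409, 0.275, 0.0874]
tool_rot: [0.616, 0.788, 0.001, -0.002]
ft_force: [-0.1, -0.7, -1.6]
grip_width: 0.0137
```

Emit:
{"name": "apply_moves", "arguments": {"series": [[0,0,0.1,0,0,0,0],[0,0,0.2,0,0,0,0],[0,0,0.2,0,0,0,0]]}}

```text
time: 17.55
position: [0.4408, 0.275, 0.0852]
tool_rot: [0.616, 0.788, 0.001, -0.002]
ft_force: [0.0, 0.2, -1.8]
grip_width: 0.0135
```

Emit:
{"name": "apply_moves", "arguments": {"series": [[0,0,0.1,0,0,0,0],[0,0,0.2,0,0,0,0],[0,0,0.2,0,0,0,0]]}}

```text
time: 17.8
position: [0.4409, 0.2752, 0.084]
tool_rot: [0.616, 0.788, 0.001, -0.002]
ft_force: [-1.3, 0.8, 4.1]
grip_width: 0.0139
```

Contact came at TCP z = 0.084, consistent with the 4 mm mat, so the grip hasn't slipped. I'll release, rise and return to the tab at its present tilt.

Emit:
{"name": "apply_moves", "arguments": {"series": [[0,0,-0.1,0,0,0,0.8],[0,0,-0.1,0,0,0,0.8],[0,0,-0.1,0,0,0,0.8],[0,0,-0.1,0,0,0,0.8],[0,0,-0.1,0,0,0,0.8]]}}

```text
time: 18.22
position: [0.4409, 0.275, 0.0843]
tool_rot: [0.616, 0.788, 0.001, -0.002]
ft_force: [-0.0, 0.6, -0.1]
grip_width: 0.0392
```

Emit:
{"name": "apply_moves", "arguments": {"series": [[0,0,-2,0,0,0,1],[0,0,-6,0,0,0,1],[0,0,-10,0,0,0,1],[0,0,-14,0,0,0,1],[0,0,-18,0,0,0,1]]}}

```text
time: 18.63
position: [0.4408, 0.2741, 0.266]
tool_rot: [0.616, 0.788, 0.0, -0.003]
ft_force: [0.3, -0.2, -0.1]
grip_width: 0.0723
```

```bash
cat >> h.py <<'E'
def tabpose(th,back=0):
    Rz=R.from_euler('ZY',[U,-th]).as_matrix()@R.from_euler('Z',U).as_matrix().T
    F=frame(U,th); return HINGE+Rz@(np.array([.6552,.0038,.1116])-HINGE)-F[:,2]*back,F
E
python3 - <<'E'
from h import *
p,M,o=tool();print(p,o["time"],o["grip_width"])
im=robot.camera("side"); hsv=[cv2.boundingRect(c)+cen(c) for c in blobs(im,(5,150,60),(20,255,255),20,(255,180,310,240))]
print(hsv,proj("side",[tabpose(t)[0] for t in(.08,.12,.16)]))
plan(*tabpose(.12,.08),3)
plan(*tabpose(.12,0),1,start=tabpose(.12,.08))
E
```

```text
[0.44079816 0.27408993 0.26602612] 18.6333 0.07234925653619607
[] [[286.00093634 203.54982583]
 [287.27743058 201.19527875]
 [288.68205995 198.89981526]]
call 0 cm [-10.38   3.88   1.88] deg [-2.04 -0.36  3.62]
call 1 cm [-10.1    4.45   2.09] deg [-2.04 -0.36  3.62]
call 2 cm [-9.79  5.    2.32] deg [-2.04 -0.36  3.62]
call 0 cm [ 0. -0.  8.] deg [0. 0. 0.]
```

Emit:
{"name": "apply_moves", "arguments": {"series": [[-2.1,0.8,0.4,-0.4,-0.1,0.7,1],[-4.2,1.6,0.8,-0.8,-0.1,1.4,1],[-6.3,2.3,1.2,-1.2,-0.2,2.2,1],[-8.4,3.1,1.5,-1.6,-0.3,2.9,1],[-10.4,3.9,1.9,-2,-0.4,3.6,1]]}}

```text
time: 19.1
position: [0.5047, 0.182, 0.2445]
tool_rot: [0.64, 0.768, 0.012, 0.011]
ft_force: [-0.3, 0.4, -0.2]
grip_width: 0.0871
```

Emit:
{"name": "apply_moves", "arguments": {"series": [[-2,0.9,0.4,-0.4,-0.1,0.7,1],[-4,1.8,0.8,-0.8,-0.1,1.4,1],[-6,2.7,1.2,-1.2,-0.2,2.2,1],[-8,3.6,1.6,-1.6,-0.3,2.9,1],[-10.1,4.4,2.1,-2,-0.4,3.6,1]]}}

```text
time: 19.52
position: [0.567, 0.0908, 0.225]
tool_rot: [0.664, 0.747, 0.024, 0.025]
ft_force: [0.0, 0.3, -0.2]
grip_width: 0.0874
```

Emit:
{"name": "apply_moves", "arguments": {"series": [[-2,1,0.4,-0.4,-0.1,0.7,1],[-4,2,0.9,-0.8,-0.1,1.4,1],[-6,3,1.4,-1.2,-0.2,2.2,1],[-8,4,1.9,-1.6,-0.3,2.9,1],[-9.8,5,2.3,-2,-0.4,3.6,1]]}}

```text
time: 19.93
position: [0.6294, -0.001, 0.2055]
tool_rot: [0.687, 0.725, 0.035, 0.038]
ft_force: [-0.3, -0.0, 0.4]
grip_width: 0.087
```

Emit:
{"name": "apply_moves", "arguments": {"series": [[0,0,0,0,0,0,1],[0,0,0,0,0,0,1]]}}

```text
time: 20.1
position: [0.6293, -0.0005, 0.2057]
tool_rot: [0.687, 0.725, 0.035, 0.037]
ft_force: [-0.8, 0.7, -0.1]
grip_width: 0.0871
```

```bash
python3 - <<'E'
from h import *
p,M,o=tool();print(p,o["time"],o["grip_width"])
im=robot.camera("side"); cv2.imwrite("pics/s8.png",im[:,:,::-1])
# tab blob: axis gives tilt
for c in blobs(im,(5,150,60),(20,255,255),20,(255,180,310,245)): print(cv2.boundingRect(c),cen(c))
for t in (.06,.10,.12,.14,.18):
    Rb,L=bframe(t); q=proj("side",[L+Rb@np.array([.218+a,b,c]) for a in(-.006,.006) for b in(-.022,.022) for c in(.03,.091)])
    print(t,q.min(0).round(1),q.max(0).round(1))
plan(*tabpose(.12,.0),1)
E
```

```text
[ 6.29263145e-01 -5.47443031e-04  2.05687793e-01] 20.1 0.08706139868649966
(281, 194, 12, 29) (286.2351515151515, 206.72969696969696)
0.06 [279.3 196.5] [290.8 224.2]
0.1 [279.9 194.1] [292.2 221.8]
0.12 [280.2 192.9] [293.  220.6]
0.14 [280.6 191.8] [293.8 219.4]
0.18 [281.4 189.5] [295.4 217. ]
call 0 cm [0.24 0.83 6.92] deg [-1.04  0.33  0.04]
```

The tab blob's box (281–293, 194–223) fits a tilt of about 0.11. I'll descend and close.

Emit:
{"name": "apply_moves", "arguments": {"series": [[0.2,0.8,1.5,-0.9,0.3,0,1],[0.2,0.8,3.5,-0.9,0.3,0,1],[0.2,0.8,5.5,-0.9,0.3,0,1],[0.2,0.8,7,-0.9,0.3,0,0.6],[0.2,0.8,7,-0.9,0.3,0,0]], "newtons": 40}}

```text
time: 20.57
position: [0.6414, 0.0044, 0.1344]
tool_rot: [0.685, 0.726, 0.041, 0.038]
ft_force: [-0.7, -0.3, 0.9]
grip_width: 0.0805
```

Emit:
{"name": "apply_moves", "arguments": {"series": [[0,0,0,0,0,0,0],[0,0,0,0,0,0,0],[0,0,0,0,0,0,0],[0,0,0,0,0,0,0],[0,0,0,0,0,0,0]]}}

```text
time: 20.98
position: [0.6447, 0.0026, 0.1387]
tool_rot: [0.686, 0.725, 0.043, 0.042]
ft_force: [0.1, -0.4, -0.4]
grip_width: 0.0483
```

Emit:
{"name": "apply_moves", "arguments": {"series": [[0,0,0,0,0,0,0],[0,0,0,0,0,0,0],[0,0,0,0,0,0,0],[0,0,0,0,0,0,0],[0,0,0,0,0,0,0]]}}

```text
time: 21.4
position: [0.6425, 0.0026, 0.1371]
tool_rot: [0.686, 0.726, 0.041, 0.04]
ft_force: [-7.0, -2.1, 1.9]
grip_width: 0.0151
```

```bash
python3 - <<'E'
from h import *
p,M,o=tool();print(p,o["time"],o["grip_width"],o["ft_force"],np.arctan2(M[:,2]@u0,-M[2,2]))
d=p-HINGE;print("angle",np.arctan2(d[2],d@u0)-np.arctan2(.0816,.2242),np.hypot(d[2],d@u0))
E
```

```text
[0.64253568 0.00260594 0.13706668] 21.4 0.015140939719010362 [-6.98344206 -2.12508253  1.89319051] 0.11475581751625615
angle 0.11917863707389048 0.23723377756681807
```

Emit:
{"name": "apply_moves", "arguments": {"series": [[0,0,0,0,0,0,0],[0,0,0,0,0,0,0]]}}

```text
time: 21.57
position: [0.6422, 0.0025, 0.1362]
tool_rot: [0.686, 0.725, 0.041, 0.04]
ft_force: [-4.5, -1.2, -3.7]
grip_width: 0.012
```

Emit:
{"name": "apply_moves", "arguments": {"series": [[0,-0.14,-0.39,-1,0,0,0],[0,-0.29,-0.78,-2,0,0,0],[0,-0.45,-1.17,-3,0,0,0],[0,-0.62,-1.56,-4,0,0,0],[0,-0.8,-1.94,-5,0,0,0]]}}

```text
time: 21.98
position: [0.6319, 0.002, 0.1546]
tool_rot: [0.683, 0.723, 0.073, 0.07]
ft_force: [-3.1, -3.6, -17.6]
grip_width: 0.012
```

Emit:
{"name": "apply_moves", "arguments": {"series": [[0,-0.14,-0.39,-1,0,0,0],[0,-0.29,-0.78,-2,0,0,0],[0,-0.45,-1.17,-3,0,0,0],[0,-0.62,-1.56,-4,0,0,0],[0,-0.8,-1.94,-5,0,0,0]]}}

```text
time: 22.4
position: [0.6198, 0.0013, 0.1723]
tool_rot: [0.68, 0.719, 0.105, 0.1]
ft_force: [-2.6, -4.7, -19.2]
grip_width: 0.0125
```

Emit:
{"name": "apply_moves", "arguments": {"series": [[0,-0.14,-0.39,-1,0,0,0],[0,-0.29,-0.78,-2,0,0,0],[0,-0.45,-1.17,-3,0,0,0],[0,-0.52,-1.35,-3.4,0,0,0],[0,-0.52,-1.35,-3.4,0,0,0]]}}

```text
time: 22.82
position: [0.6147, 0.001, 0.1809]
tool_rot: [0.677, 0.715, 0.127, 0.121]
ft_force: [21.0, 0.1, -45.9]
grip_width: 0.0115
```

```bash
python3 - <<'E'
from h import *
p,M,o=tool();print(p,o["time"],o["grip_width"],o["ft_force"],np.arctan2(M[:,2]@u0,-M[2,2]))
d=p-HINGE;print("angle",np.arctan2(d[2],d@u0)-np.arctan2(.0816,.2242),np.hypot(d[2],d@u0))
E
```

```text
[0.61465885 0.00098679 0.18091775] 22.8167 0.011500218808809852 [ 21.0411826    0.13094204 -45.87189377] 0.3523481997312158
angle 0.338481110113315 0.2378017271174558
```

The stop is reached again (force jump). I'll release, retreat, and go to the scoop on the mat.

Emit:
{"name": "apply_moves", "arguments": {"series": [[0,0,0.1,0,0,0,0.6],[0,0,0.1,0,0,0,0.6],[0,0,0.1,0,0,0,0.6],[0,0,0.1,0,0,0,0.6],[0,0,0.1,0,0,0,0.6]]}}

```text
time: 23.23
position: [0.6149, 0.0009, 0.1864]
tool_rot: [0.676, 0.715, 0.128, 0.123]
ft_force: [-0.2, -0.2, -0.0]
grip_width: 0.0373
```

Emit:
{"name": "apply_moves", "arguments": {"series": [[0,0,-2,0,0,0,0.8],[0,0,-4.5,0,0,0,0.8],[0,0,-7,0,0,0,0.8],[0,0,-9,0,0,0,0.8]]}}

```text
time: 23.57
position: [0.5826, -0.0006, 0.2711]
tool_rot: [0.676, 0.715, 0.128, 0.123]
ft_force: [0.2, -0.0, 0.1]
grip_width: 0.0636
```

```bash
python3 - <<'E'
from h import *
p,M,o=tool();print(p,o["time"],o["grip_width"])
im=robot.camera("side"); cv2.imwrite("pics/s9.png",im[:,:,::-1])
for c in blobs(im,(5,150,60),(20,255,255),20,(255,170,320,245)): print(cv2.boundingRect(c),cen(c))
ref=cv2.imread("pics/s2.png")
for t in (.29,.32,.35):
    Rb,L=bframe(t); q=proj("side",[L+Rb@np.array([.218+a,b,c]) for a in(-.006,.006) for b in(-.022,.022) for c in(.03,.091)])
    print(t,q.min(0).round(1),q.max(0).round(1))
print("balls",[(cen(c),cv2.contourArea(c)) for c in blobs(im,(95,90,20),(120,255,255),8,(330,225,375,245))])
ps=np.radians(14); W=np.array([.441,.275,.25]);plan(W,frame(ps),3)
E
```

```text
[ 0.58262853 -0.000584    0.27110683] 23.5667 0.06356435604476246
(286, 183, 17, 29) (293.77427821522303, 195.73884514435696)
0.29 [284.2 183.6] [300.6 210.9]
0.32 [285.2 182.1] [302.2 209.2]
0.35 [286.2 180.6] [303.8 207.7]
balls [((346.3666666666667, 236.65), 20.0)]
call 0 cm [ 9.45 -4.23 -0.76] deg [ 6.9   0.73 -3.55]
call 1 cm [ 9.7  -3.7  -0.16] deg [ 6.9   0.73 -3.55]
call 2 cm [ 9.91 -3.08  0.37] deg [ 6.9   0.73 -3.55]
```

The tab box (286–303, 183–212) is the same as after the first tip, so the tilt is restored. Off to the scoop.

Emit:
{"name": "apply_moves", "arguments": {"series": [[1.9,-0.8,-0.1,1.4,0.1,-0.7,1],[3.8,-1.7,-0.3,2.8,0.3,-1.4,1],[5.7,-2.5,-0.5,4.1,0.4,-2.1,1],[7.6,-3.4,-0.6,5.5,0.6,-2.8,1],[9.4,-4.2,-0.8,6.9,0.7,-3.5,1]]}}

```text
time: 24.03
position: [0.5348, 0.0918, 0.2619]
tool_rot: [0.659, 0.743, 0.084, 0.08]
ft_force: [-0.2, -0.6, -0.5]
grip_width: 0.0858
```

Emit:
{"name": "apply_moves", "arguments": {"series": [[1.9,-0.7,0,1.4,0.1,-0.7,1],[3.9,-1.5,0,2.8,0.3,-1.4,1],[5.8,-2.2,-0.1,4.1,0.4,-2.1,1],[7.8,-3,-0.1,5.5,0.6,-2.8,1],[9.7,-3.7,-0.2,6.9,0.7,-3.5,1]]}}

```text
time: 24.45
position: [0.4872, 0.1839, 0.2545]
tool_rot: [0.639, 0.767, 0.041, 0.038]
ft_force: [-0.1, -0.3, 0.3]
grip_width: 0.0869
```

Emit:
{"name": "apply_moves", "arguments": {"series": [[2,-0.6,0.1,1.4,0.1,-0.7,1],[4,-1.2,0.1,2.8,0.3,-1.4,1],[6,-1.8,0.2,4.1,0.4,-2.1,1],[8,-2.5,0.3,5.5,0.6,-2.8,1],[9.9,-3.1,0.4,6.9,0.7,-3.5,1]]}}

```text
time: 24.87
position: [0.4396, 0.276, 0.2466]
tool_rot: [0.616, 0.787, -0.002, -0.004]
ft_force: [0.4, -0.5, 1.1]
grip_width: 0.087
```

Emit:
{"name": "apply_moves", "arguments": {"series": [[0,0,0,0,0,0,1],[0,0,0,0,0,0,1]]}}

```text
time: 25.03
position: [0.4401, 0.2755, 0.2462]
tool_rot: [0.616, 0.788, -0.002, -0.003]
ft_force: [0.6, -0.0, 0.1]
grip_width: 0.0869
```

```bash
python3 - <<'E'
from h import *
p,M,o=tool();print(p,o["time"],o["grip_width"])
ps=np.radians(14); plan(np.array([.441,.275,.084]),frame(ps),1)
E
```

```text
[0.44007525 0.27552995 0.24624735] 25.0333 0.08694075166241975
call 0 cm [-0.12  0.19 16.22] deg [-0.41 -0.18 -0.04]
```

Emit:
{"name": "apply_moves", "arguments": {"series": [[-0.1,0.1,3.5,-0.2,-0.2,0,1],[-0.1,0.1,7,-0.4,-0.2,0,1],[-0.1,0.1,10.5,-0.4,-0.2,0,1],[-0.1,0.1,14,-0.4,-0.2,0,0.7],[-0.1,0.1,16.2,-0.4,-0.2,0,0.5]], "newtons": 50}}

```text
time: 25.45
position: [0.4392, 0.2728, 0.0816]
tool_rot: [0.617, 0.787, -0.002, -0.001]
ft_force: [0.9, -0.0, 0.5]
grip_width: 0.0801
```

Emit:
{"name": "apply_moves", "arguments": {"series": [[0,0,0,0,0,0,0.2],[0,0,0,0,0,0,0],[0,0,0,0,0,0,0],[0,0,0,0,0,0,0],[0,0,0,0,0,0,0]]}}

```text
time: 25.87
position: [0.4411, 0.2746, 0.0856]
tool_rot: [0.617, 0.787, 0.001, 0.001]
ft_force: [1.0, -0.5, 0.4]
grip_width: 0.0478
```

Emit:
{"name": "apply_moves", "arguments": {"series": [[0,0,0,0,0,0,0],[0,0,0,0,0,0,0],[0,0,0,0,0,0,0],[0,0,0,0,0,0,0],[0,0,0,0,0,0,0]]}}

```text
time: 26.28
position: [0.4399, 0.2743, 0.0839]
tool_rot: [0.617, 0.787, -0.001, -0.0]
ft_force: [1.6, 0.2, -0.2]
grip_width: 0.0149
```

```bash
python3 - <<'E'
from h import *
p,M,o=tool();print(p,o["time"],o["grip_width"],o["ft_force"],M[:,1])
E
```

```text
[0.43992916 0.2743447  0.08389162] 26.2833 0.014873943879708595 [ 1.58864251  0.21830964 -0.21713994] [ 0.97094719  0.23928963 -0.00142373]
```

Emit:
{"name": "apply_moves", "arguments": {"series": [[0,0,0,0,0,0,0],[0,0,0,0,0,0,0],[0,0,-2,0,0,0,0],[0,0,-5,0,0,0,0],[0,0,-8,0,0,0,0]]}}

```text
time: 26.7
position: [0.4385, 0.2738, 0.1632]
tool_rot: [0.617, 0.787, -0.003, -0.002]
ft_force: [0.8, -0.3, -1.8]
grip_width: 0.0134
```

Emit:
{"name": "apply_moves", "arguments": {"series": [[0,0,-3,0,0,0,0],[0,0,-6,0,0,0,0],[0,0,-8,0,0,0,0],[0,0,-9,0,0,0,0],[0,0,-9,0,0,0,0]]}}

```text
time: 27.12
position: [0.441, 0.2748, 0.2555]
tool_rot: [0.617, 0.787, 0.001, 0.001]
ft_force: [0.1, -0.3, -1.4]
grip_width: 0.0134
```

```bash
python3 - <<'E'
from h import *
p,M,o=tool();print(p,o["time"],o["grip_width"],o["ft_force"])
P,Rm=tcp_for(.064,.08);print(P)
plan(P,Rm,3)
E
```

```text
[0.44096496 0.27477877 0.25553324] 27.1167 0.01343211216243552 [ 0.14324395 -0.34444579 -1.43302541]
[ 0.51093245 -0.00196669  0.23358943]
call 0 cm [-9.52  0.06  0.73] deg [-6.63 -0.63  3.54]
call 1 cm [-9.49  0.55  0.87] deg [-6.63 -0.63  3.54]
call 2 cm [-9.43  1.02  1.07] deg [-6.63 -0.63  3.54]
```

Emit:
{"name": "apply_moves", "arguments": {"series": [[-1.9,0,0,-1.3,-0.1,0.7,0],[-3.8,0,0.1,-2.6,-0.2,1.4,0],[-5.7,0,0.3,-4,-0.4,2.1,0],[-7.6,0,0.5,-5.3,-0.5,2.8,0],[-9.5,0.1,0.7,-6.6,-0.6,3.5,0]]}}

```text
time: 27.53
position: [0.462, 0.1813, 0.2443]
tool_rot: [0.64, 0.767, 0.039, 0.038]
ft_force: [0.9, -0.2, -2.6]
grip_width: 0.0136
```

Emit:
{"name": "apply_moves", "arguments": {"series": [[-1.9,0.1,0.2,-1.3,-0.1,0.7,0],[-3.8,0.2,0.4,-2.6,-0.2,1.4,0],[-5.7,0.3,0.5,-4,-0.4,2.1,0],[-7.6,0.4,0.7,-5.3,-0.5,2.8,0],[-9.5,0.5,0.9,-6.6,-0.6,3.5,0]]}}

```text
time: 27.95
position: [0.485, 0.0891, 0.2367]
tool_rot: [0.66, 0.743, 0.082, 0.077]
ft_force: [-0.5, -1.2, -1.5]
grip_width: 0.0138
```

Emit:
{"name": "apply_moves", "arguments": {"series": [[-1.9,0.2,0.2,-1.3,-0.1,0.7,0],[-3.8,0.4,0.4,-2.6,-0.2,1.4,0],[-5.7,0.6,0.6,-4,-0.4,2.1,0],[-7.6,0.8,0.9,-5.3,-0.5,2.8,0],[-9.4,1,1.1,-6.6,-0.6,3.5,0]]}}

```text
time: 28.37
position: [0.5082, -0.0027, 0.2288]
tool_rot: [0.677, 0.716, 0.123, 0.116]
ft_force: [0.7, 0.3, -1.6]
grip_width: 0.0137
```

Emit:
{"name": "apply_moves", "arguments": {"series": [[0,0,0,0,0,0,0],[0,0,0,0,0,0,0],[0,0,0,0,0,0,0]]}}

```text
time: 28.62
position: [0.5086, -0.0015, 0.2299]
tool_rot: [0.677, 0.716, 0.124, 0.116]
ft_force: [0.1, 0.4, -1.3]
grip_width: 0.0138
```

```bash
python3 - <<'E'
from h import *
t,th,o=tip_now();p,M,_=tool();print("tip bin",t.round(4),th,"yaw",np.arctan2(M[1,1],M[0,1]),o["ft_force"],o["time"],o["q"].round(2))
plan(*tcp_for(.064,.02,.02),1)
im=robot.camera("side"); cv2.imwrite("pics/s10.png",im[:,:,::-1])
for c in blobs(im,(5,150,60),(20,255,255),20,(255,170,320,245)): print(cv2.boundingRect(c))
E
```

```text
tip bin [0.0598 0.0007 0.078 ] 0.34045384886412694 yaw 0.056029068609297294 [ 0.08340795  0.38775067 -1.33715023] 28.6167 [-0.29  0.29  1.97  0.21  0.57 -0.51]
call 0 cm [-0.07  0.24  5.58] deg [-1.69 -0.12  0.08]
(286, 183, 17, 29)
```

Emit:
{"name": "apply_moves", "arguments": {"series": [[0,0.2,0.4,-0.6,0,0,0],[0,0.3,0.9,-1.2,0,0,0],[0,0.3,1.4,-1.7,0,0,0],[0,0.3,1.9,-1.7,0,0,0],[0,0.3,2.4,-1.7,0,0,0]]}}

```text
time: 29.08
position: [0.5206, -0.0009, 0.2091]
tool_rot: [0.675, 0.714, 0.135, 0.127]
ft_force: [-0.2, -0.5, -1.3]
grip_width: 0.0138
```

Emit:
{"name": "apply_moves", "arguments": {"series": [[0,0,0.5,0,0,0,0],[0,0,1,0,0,0,0],[0,0,1.5,0,0,0,0],[0,0,2,0,0,0,0],[0,0,2.5,0,0,0,0]]}}

```text
time: 29.5
position: [0.5302, -0.0009, 0.186]
tool_rot: [0.675, 0.714, 0.135, 0.128]
ft_force: [0.0, -1.0, -1.4]
grip_width: 0.0137
```

```bash
python3 - <<'E'
from h import *
t,th,o=tip_now();print("tip bin",t.round(4),th,o["ft_force"],o["time"])
im=robot.camera("side"); cv2.imwrite("pics/s11.png",im[:,:,::-1])
for c in blobs(im,(5,150,60),(20,255,255),20,(255,170,320,245)): print(cv2.boundingRect(c))
plan(*tcp_for(.064,.004,.02),1)
E
```

```text
tip bin [ 0.0677 -0.0001  0.0269] 0.3740937536026132 [ 0.01653761 -0.99931227 -1.38211088] 29.5
(286, 183, 17, 29)
call 0 cm [ 0.   -0.35  2.24] deg [ 0.17 -0.06  0.09]
```

The tilt is intact. Continue down slowly, then probe for the floor.

Emit:
{"name": "apply_moves", "arguments": {"series": [[0,-0.1,0.4,0,0,0,0],[0,-0.2,0.8,0,0,0,0],[0,-0.3,1.2,0,0,0,0],[0,-0.3,1.6,0,0,0,0],[0,-0.3,1.8,0,0,0,0]]}}

```text
time: 29.97
position: [0.5336, -0.0007, 0.168]
tool_rot: [0.675, 0.714, 0.135, 0.127]
ft_force: [0.6, -0.0, -1.9]
grip_width: 0.0137
```

Emit:
{"name": "apply_moves", "arguments": {"series": [[0,0,0.1,0,0,0,0],[0,0,0.1,0,0,0,0],[0,0,0.1,0,0,0,0]]}}

```text
time: 30.22
position: [0.5341, -0.0007, 0.1677]
tool_rot: [0.675, 0.714, 0.135, 0.128]
ft_force: [-0.5, 0.6, -2.0]
grip_width: 0.0135
```

```bash
python3 - <<'E'
from h import *
t,th,o=tip_now();print("tip bin",t.round(4),th,o["ft_force"],o["time"])
im=robot.camera("side"); cv2.imwrite("pics/s12.png",im[:,:,::-1])
for c in blobs(im,(5,150,60),(20,255,255),20,(255,170,320,245)): print(cv2.boundingRect(c))
E
```

```text
tip bin [ 0.0652 -0.0001  0.0083] 0.3742145745261658 [-0.52643301  0.55754417 -1.95992815] 30.2167
(286, 183, 17, 29)
```

Emit:
{"name": "apply_moves", "arguments": {"series": [[0,0,0.1,0,0,0,0],[0,0,0.2,0,0,0,0],[0,0,0.3,0,0,0,0],[0,0,0.3,0,0,0,0]]}}

```text
time: 30.6
position: [0.5352, -0.0006, 0.1648]
tool_rot: [0.675, 0.714, 0.135, 0.128]
ft_force: [-0.2, 0.2, -1.3]
grip_width: 0.0139
```

Emit:
{"name": "apply_moves", "arguments": {"series": [[0,0,0.1,0,0,0,0],[0,0,0.1,0,0,0,0],[0,0,0.1,0,0,0,0]]}}

```text
time: 30.85
position: [0.5355, -0.0006, 0.1639]
tool_rot: [0.675, 0.714, 0.135, 0.128]
ft_force: [0.2, -0.3, -1.2]
grip_width: 0.0137
```

Emit:
{"name": "apply_moves", "arguments": {"series": [[0,0,0.1,0,0,0,0],[0,0,0.1,0,0,0,0],[0,0,0.1,0,0,0,0]]}}

```text
time: 31.1
position: [0.5359, -0.0006, 0.163]
tool_rot: [0.675, 0.714, 0.135, 0.128]
ft_force: [0.1, -0.2, -2.4]
grip_width: 0.0137
```

```bash
python3 - <<'E'
from h import *
t,th,o=tip_now();print("tip bin",t.round(4),th,o["ft_force"],o["time"])
im=robot.camera("side"); cv2.imwrite("pics/s13.png",im[:,:,::-1])
for c in blobs(im,(5,150,60),(20,255,255),20,(255,170,320,245)): print(cv2.boundingRect(c))
E
```

```text
tip bin [ 0.0652 -0.0001  0.0033] 0.3740184009012871 [ 0.08229324 -0.19907781 -2.42510456] 31.1
(286, 183, 17, 29)
```

Emit:
{"name": "apply_moves", "arguments": {"series": [[0,0,0.1,0,0,0,0],[0,0,0.1,0,0,0,0],[0,0,0.1,0,0,0,0]]}}

```text
time: 31.4
position: [0.5362, -0.0005, 0.162]
tool_rot: [0.675, 0.714, 0.135, 0.128]
ft_force: [-0.3, 0.6, -1.9]
grip_width: 0.0137
```

Emit:
{"name": "apply_moves", "arguments": {"series": [[0,0,0.1,0,0,0,0],[0,0,0.1,0,0,0,0],[0,0,0.1,0,0,0,0]]}}

```text
time: 31.65
position: [0.5366, -0.0005, 0.1611]
tool_rot: [0.675, 0.714, 0.135, 0.128]
ft_force: [-1.1, 0.4, -2.8]
grip_width: 0.0136
```

```bash
python3 - <<'E'
from h import *
t,th,o=tip_now();print("tip bin",t.round(4),th,o["ft_force"],o["time"])
im=robot.camera("side"); cv2.imwrite("pics/s14.png",im[:,:,::-1])
for c in blobs(im,(5,150,60),(20,255,255),20,(255,170,320,245)): print(cv2.boundingRect(c))
E
```

```text
tip bin [ 0.0652 -0.      0.0013] 0.373992392072932 [-1.13553601  0.36698409 -2.77048865] 31.65
(286, 183, 17, 29)
```

Emit:
{"name": "apply_moves", "arguments": {"series": [[0,0,0.1,0,0,0,0],[0,0,0.1,0,0,0,0],[0,0,0.1,0,0,0,0]]}}

```text
time: 31.95
position: [0.537, -0.0005, 0.1602]
tool_rot: [0.675, 0.714, 0.135, 0.128]
ft_force: [0.2, -0.1, -1.6]
grip_width: 0.0138
```

Emit:
{"name": "apply_moves", "arguments": {"series": [[0,0,0.1,0,0,0,0],[0,0,0.1,0,0,0,0],[0,0,0.1,0,0,0,0]]}}

```text
time: 32.2
position: [0.5374, -0.0005, 0.1595]
tool_rot: [0.675, 0.714, 0.135, 0.128]
ft_force: [-1.5, -0.6, 1.8]
grip_width: 0.0136
```

```bash
python3 - <<'E'
from h import *
t,th,o=tip_now();print("tip bin",t.round(4),th,o["ft_force"],o["moment"],o["time"])
im=robot.camera("side"); cv2.imwrite("pics/s15.png",im[:,:,::-1])
for c in blobs(im,(5,150,60),(20,255,255),20,(255,170,320,245)): print(cv2.boundingRect(c))
E
```

```text
tip bin [ 0.0654 -0.0001 -0.0004] 0.37442024402949825 [-1.45094104 -0.58267568  1.817047  ] [-0.02234005  0.44490604  0.03856593] 32.2
(286, 183, 17, 29)
```

Floor contact is at h ≈ -0.4 mm with the tilt intact. I'll ease off half a millimetre and slide into the corner.

Emit:
{"name": "apply_moves", "arguments": {"series": [[0,-0.4,-0.05,0,0,0,0],[0,-1,-0.07,0,0,0,0],[0,-1.6,-0.09,0,0,0,0],[0,-2.3,-0.1,0,0,0,0],[0,-3,-0.12,0,0,0,0]]}}

```text
time: 32.67
position: [0.5083, -0.0022, 0.1491]
tool_rot: [0.675, 0.714, 0.135, 0.128]
ft_force: [0.6, 0.3, -2.8]
grip_width: 0.014
```

Emit:
{"name": "apply_moves", "arguments": {"series": [[0,-0.6,-0.01,0,0,0,0],[0,-1.2,-0.03,0,0,0,0],[0,-1.7,-0.04,0,0,0,0],[0,-2.1,-0.05,0,0,0,0],[0,-2.4,-0.05,0,0,0,0]]}}

```text
time: 33.08
position: [0.4862, -0.0037, 0.1409]
tool_rot: [0.675, 0.714, 0.135, 0.128]
ft_force: [0.7, 0.3, -0.9]
grip_width: 0.0138
```

```bash
python3 - <<'E'
from h import *
t,th,o=tip_now();print("tip bin",t.round(4),th,o["ft_force"],o["moment"],o["time"])
im=robot.camera("side"); cv2.imwrite("pics/s16.png",im[:,:,::-1])
for c in blobs(im,(5,150,60),(20,255,255),20,(255,170,320,245)): print(cv2.boundingRect(c))
print("balls",[(cen(c),cv2.contourArea(c)) for c in blobs(im,(95,90,20),(120,255,255),4,(320,220,375,245))])
E
```

```text
tip bin [ 0.0108 -0.0005 -0.0003] 0.37410482813140217 [ 0.688111    0.30067238 -0.9305584 ] [-0.0851038  -0.05499384  0.024248  ] 33.0833
(286, 183, 17, 29)
balls [((347.88157894736844, 236.55263157894737), 38.0)]
```

Emit:
{"name": "apply_moves", "arguments": {"series": [[0,-0.2,0,0,0,0,0],[0,-0.4,-0.01,0,0,0,0],[0,-0.5,-0.01,0,0,0,0],[0,-0.5,-0.01,0,0,0,0]]}}

```text
time: 33.47
position: [0.4813, -0.0035, 0.1391]
tool_rot: [0.675, 0.714, 0.135, 0.127]
ft_force: [0.6, -0.1, -2.5]
grip_width: 0.0137
```

Emit:
{"name": "apply_moves", "arguments": {"series": [[0,-0.1,0,0,0,0,0],[0,-0.2,0,0,0,0,0],[0,-0.2,0,0,0,0,0]]}}

```text
time: 33.72
position: [0.48, -0.0038, 0.1387]
tool_rot: [0.675, 0.714, 0.135, 0.128]
ft_force: [0.8, -0.5, -1.6]
grip_width: 0.0141
```

```bash
python3 - <<'E'
from h import *
t,th,o=tip_now();print("tip bin",t.round(4),th,o["ft_force"],o["moment"],o["time"])
im=robot.camera("side"); cv2.imwrite("pics/s17.png",im[:,:,::-1]); tp=robot.camera("top"); cv2.imwrite("pics/t17.png",tp[:,:,::-1])
for c in blobs(im,(5,150,60),(20,255,255),20,(255,170,320,245)): print(cv2.boundingRect(c))
a=cv2.resize(im[185:265,300:390,::-1],None,fx=6,fy=6,interpolation=cv2.INTER_CUBIC);cv2.imwrite("pics/m17.png",a)
E
```

```text
tip bin [ 0.0043 -0.0002 -0.0003] 0.37419200950293796 [ 0.78036524 -0.45917574 -1.61127324] [-0.0524051   0.1337258  -0.02262663] 33.7167
(286, 183, 17, 29)
```

Emit:
{"name": "apply_moves", "arguments": {"series": [[0,-0.1,0,0,0,0,0],[0,-0.2,0,0,0,0,0],[0,-0.2,0,0,0,0,0]]}}

```text
time: 34.07
position: [0.479, -0.004, 0.1384]
tool_rot: [0.675, 0.714, 0.136, 0.129]
ft_force: [2.3, 1.0, 0.8]
grip_width: 0.0138
```

Emit:
{"name": "apply_moves", "arguments": {"series": [[0,-0.1,0,0,0,0,0],[0,-0.2,0,0,0,0,0],[0,-0.2,0,0,0,0,0]]}}

```text
time: 34.32
position: [0.4786, -0.0042, 0.1384]
tool_rot: [0.675, 0.714, 0.137, 0.13]
ft_force: [5.9, 3.8, 4.5]
grip_width: 0.0136
```

```bash
python3 - <<'E'
from h import *
t,th,o=tip_now();print("tip bin",t.round(4),th,o["ft_force"],o["moment"],o["time"])
E
```

```text
tip bin [ 0.0033 -0.0006 -0.0004] 0.378631480066572 [5.868365   3.76362139 4.47184158] [ 0.93703047 -1.29351406  0.33860063] 34.3167
```

The tip has reached the corner: x force is 5.9 N and the pose is 3 mm from the modelled corner. Now I'll pitch the nose up about the scoop's back edge while lifting gently.

Emit:
{"name": "apply_moves", "arguments": {"series": [[0,0.35,-0.1,2.8,0,0,0],[0,0.75,-0.2,5.6,0,0,0],[0,1.15,-0.25,8.4,0,0,0],[0,1.55,-0.3,11.2,0,0,0],[0,1.95,-0.35,14,0,0,0]]}}

```text
time: 34.73
position: [0.4935, -0.0029, 0.1477]
tool_rot: [0.685, 0.725, 0.046, 0.044]
ft_force: [2.2, 2.3, -3.2]
grip_width: 0.0138
```

Emit:
{"name": "apply_moves", "arguments": {"series": [[0,0.35,-0.2,2.8,0,0,0],[0,0.75,-0.4,5.6,0,0,0],[0,1.15,-0.6,8.4,0,0,0],[0,1.55,-0.8,11.2,0,0,0],[0,1.95,-1,14,0,0,0]]}}

```text
time: 35.15
position: [0.51, -0.0018, 0.1594]
tool_rot: [0.686, 0.726, -0.043, -0.041]
ft_force: [1.1, -0.3, -2.3]
grip_width: 0.0138
```

```bash
python3 - <<'E'
from h import *
t,th,o=tip_now();print("tip bin",t.round(4),th,o["ft_force"],o["moment"],o["time"],tool()[0])
im=robot.camera("side"); cv2.imwrite("pics/s18.png",im[:,:,::-1]); tp=robot.camera("top"); cv2.imwrite("pics/t18.png",tp[:,:,::-1])
for c in blobs(im,(5,150,60),(20,255,255),20,(255,170,320,245)): print(cv2.boundingRect(c))
print("balls",[(cen(c),cv2.contourArea(c)) for c in blobs(im,(95,90,20),(120,255,255),4,(310,190,375,245))])
print("balls top",[(cen(c),cv2.contourArea(c)) for c in blobs(tp,(95,90,20),(120,255,255),4,(240,190,330,290))])
E
```

```text
tip bin [0.0097 0.0001 0.0532] -0.11941652395638881 [ 1.14567342 -0.28902667 -2.34120083] [ 0.0319988  -0.35235594  0.02794227] 35.15 [ 0.50996762 -0.00177075  0.15940177]
(286, 190, 14, 22)
balls [((349.5457516339869, 229.97930283224397), 153.0)]
balls top []
```

Now lift gently straight up.

Emit:
{"name": "apply_moves", "arguments": {"series": [[0,0,-0.3,0,0,0,0],[0,-0.1,-0.9,0,0,0,0],[0,-0.2,-1.7,0,0,0,0],[0,-0.3,-2.7,0,0,0,0],[0,-0.4,-3.7,0,0,0,0]]}}

```text
time: 35.67
position: [0.5108, -0.002, 0.1984]
tool_rot: [0.686, 0.726, -0.042, -0.039]
ft_force: [-0.6, -0.2, -2.3]
grip_width: 0.014
```

Emit:
{"name": "apply_moves", "arguments": {"series": [[0,-0.1,-1,0,0,0,0],[0,-0.2,-2,0,0,0,0],[0,-0.3,-3,0,0,0,0],[0,-0.4,-3.8,0,0,0,0],[0,-0.5,-4.4,0,0,0,0]]}}

```text
time: 36.08
position: [0.5118, -0.002, 0.2429]
tool_rot: [0.686, 0.726, -0.041, -0.039]
ft_force: [-0.0, 0.3, -2.4]
grip_width: 0.0139
```

Emit:
{"name": "apply_moves", "arguments": {"series": [[0,0,-0.4,0,0,0,0],[0,0,-0.6,0,0,0,0],[0,0,-0.6,0,0,0,0]]}}

```text
time: 36.33
position: [0.5123, -0.0019, 0.2478]
tool_rot: [0.686, 0.726, -0.041, -0.039]
ft_force: [-0.8, 0.4, -2.2]
grip_width: 0.0141
```

```bash
python3 - <<'E'
from h import *
p,M,o=tool();print(p,o["ft_force"],o["time"],o["q"].round(2))
im=robot.camera("side"); cv2.imwrite("pics/s19.png",im[:,:,::-1])
for c in blobs(im,(5,150,60),(20,255,255),20,(255,170,320,245)): print(cv2.boundingRect(c))
sp=p-M[:,1]*.029+M[:,2]*(.0799-.0135); q=proj("side",sp)[0].round().astype(int);print("pocket px",q)
print("balls",[(np.round(cen(c),1),cv2.contourArea(c)) for c in blobs(im,(95,90,20),(120,255,255),4,(300,150,400,245))])
x,y=q;cv2.imwrite("pics/m19.png",cv2.resize(im[max(0,y-40):y+70,x-60:x+60,::-1],None,fx=5,fy=5,interpolation=cv2.INTER_CUBIC))
E
```

```text
[ 0.51230164 -0.00193271  0.24776151] [-0.78303728  0.40401362 -2.21566858] 36.3333 [-0.21  0.41  1.63 -0.03  1.21 -0.25]
(286, 183, 16, 29)
pocket px [346 200]
balls [(array([343.9, 198.3]), 145.0)]
```

View pics/m19.png

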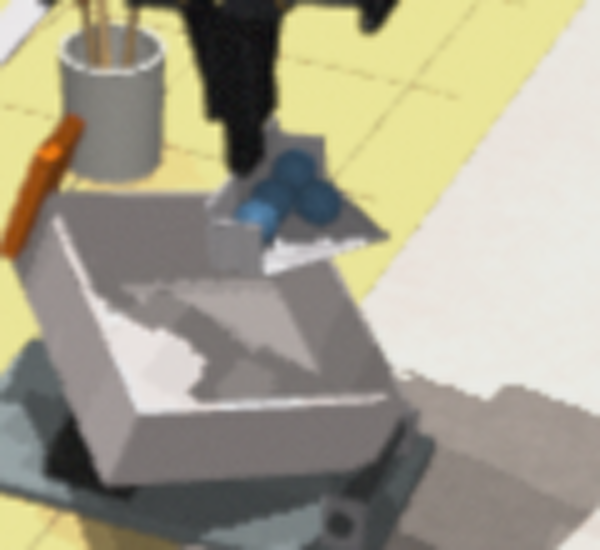

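The crop shows all four balls in the scoop, at about (295,165), (320,200), (275,195) and (258,215). The bin is still tipped and empty. I'll carry the scoop smoothly to above the mat.

Emit:
{"name": "apply_moves", "arguments": {"series": [[0.2,-0.04,0,0,0,-0.1,0],[0.7,-0.12,0,0,-0.1,-0.5,0],[1.5,-0.27,0.03,0,-0.1,-1,0],[2.55,-0.47,0.05,0,-0.2,-1.8,0],[3.93,-0.72,0.08,0,-0.3,-2.7,0]]}}

```text
time: 36.8
position: [0.5024, 0.0377, 0.2473]
tool_rot: [0.668, 0.742, -0.043, -0.039]
ft_force: [0.3, -0.4, -3.0]
grip_width: 0.0139
```

Emit:
{"name": "apply_moves", "arguments": {"series": [[1.68,-0.26,0.03,0,-0.1,-0.5,0],[3.65,-0.56,0.07,0,-0.1,-1,0],[5.63,-0.86,0.1,0,-0.2,-1.6,0],[7.6,-1.16,0.13,0,-0.2,-2.1,0],[9.58,-1.46,0.17,0,-0.3,-2.7,0]]}}

```text
time: 37.22
position: [0.4771, 0.1325, 0.2474]
tool_rot: [0.65, 0.758, -0.043, -0.038]
ft_force: [0.7, 0.2, -2.8]
grip_width: 0.014
```

Emit:
{"name": "apply_moves", "arguments": {"series": [[2,-0.21,0.03,0,-0.1,-0.5,0],[4,-0.42,0.05,0,-0.1,-1,0],[6,-0.63,0.08,0,-0.2,-1.6,0],[7.95,-0.83,0.1,0,-0.2,-2.1,0],[9.64,-1,0.12,0,-0.3,-2.7,0]]}}

```text
time: 37.63
position: [0.4522, 0.2265, 0.2474]
tool_rot: [0.631, 0.773, -0.044, -0.037]
ft_force: [0.1, 0.6, -2.4]
grip_width: 0.0139
```

Emit:
{"name": "apply_moves", "arguments": {"series": [[1.4,-0.08,0,0,-0.1,-0.8,0],[2.5,-0.14,0,0,-0.1,-1.5,0],[3.3,-0.18,0.02,0,-0.2,-2.1,0],[3.8,-0.21,0.03,0,-0.2,-2.5,0],[4,-0.22,0.03,0,-0.3,-2.7,0]]}}

```text
time: 38.05
position: [0.4432, 0.2638, 0.2474]
tool_rot: [0.613, 0.788, -0.045, -0.036]
ft_force: [-0.1, 0.3, -2.4]
grip_width: 0.0136
```

Emit:
{"name": "apply_moves", "arguments": {"series": [[0,0,0,0,0,0,0],[0,0,0,0,0,0,0]]}}

```text
time: 38.22
position: [0.4437, 0.2628, 0.2474]
tool_rot: [0.614, 0.787, -0.045, -0.035]
ft_force: [-1.0, -0.2, -2.3]
grip_width: 0.0138
```

```bash
python3 - <<'E'
from h import *
p,M,o=tool();print(p,o["ft_force"],o["time"],o["grip_width"])
ps=np.radians(14); plan(np.array([.441,.273,.16]),frame(ps,-.06),1)
plan(np.array([.441,.273,.088]),frame(ps),1,start=(np.array([.441,.273,.16]),frame(ps,-.06)))
im=robot.camera("side");cv2.imwrite("pics/s20.png",im[:,:,::-1])
sp=p-M[:,1]*.029+M[:,2]*(.0799-.0135); q=proj("side",sp)[0].round().astype(int);print("pocket px",q)
x,y=q;print("blue",[(np.round(cen(c),1),cv2.contourArea(c)) for c in blobs(im,(95,90,60),(120,255,255),4,(x-30,y-30,x+30,y+30))])
E
```

```text
[0.4437     0.26282689 0.24743497] [-1.017615   -0.20063582 -2.3172269 ] 38.2167 0.013774184657747776
call 0 cm [1.05 0.99 8.69] deg [-3.13 -0.01  0.09]
call 0 cm [0.   0.43 7.19] deg [-3.44  0.    0.  ]
pocket px [327 267]
blue [(array([322.5, 264.4]), 249.0)]
```

Emit:
{"name": "apply_moves", "arguments": {"series": [[0.1,0.1,0.4,-0.3,0,0,0],[0.3,0.2,1.2,-0.6,0,0,0],[0.5,0.3,2.2,-0.9,0,0,0],[0.8,0.4,3.4,-1.2,0,0,0],[1,0.5,4.6,-1.5,0,0,0]]}}

```text
time: 38.68
position: [0.4407, 0.2728, 0.2002]
tool_rot: [0.615, 0.788, -0.034, -0.027]
ft_force: [-0.6, -0.8, -2.4]
grip_width: 0.0136
```

Emit:
{"name": "apply_moves", "arguments": {"series": [[0,0.1,1.1,-0.3,0,0,0],[0,0.2,2.1,-0.6,0,0,0],[0,0.3,3,-0.9,0,0,0],[0,0.4,3.7,-1.2,0,0,0],[0,0.5,4.1,-1.6,0,0,0]]}}

```text
time: 39.1
position: [0.4416, 0.2729, 0.1586]
tool_rot: [0.615, 0.788, -0.024, -0.019]
ft_force: [-0.3, -0.8, -1.2]
grip_width: 0.014
```

Emit:
{"name": "apply_moves", "arguments": {"series": [[0,0,0.6,-0.4,0,0,0],[0,0.1,1.3,-0.9,0,0,0],[0,0.2,2.1,-1.4,0,0,0],[0,0.3,2.9,-1.8,0,0,0],[0,0.3,3.7,-2.2,0,0,0]]}}

```text
time: 39.52
position: [0.4434, 0.2736, 0.1226]
tool_rot: [0.615, 0.788, -0.008, -0.006]
ft_force: [0.9, -0.4, -2.9]
grip_width: 0.0141
```

Emit:
{"name": "apply_moves", "arguments": {"series": [[0,0,0.7,-0.3,0,0,0],[0,0.1,1.4,-0.6,0,0,0],[0,0.1,2,-0.9,0,0,0],[0,0.1,2.4,-1.2,0,0,0],[0,0.1,2.6,-1.2,0,0,0]]}}

```text
time: 39.93
position: [0.4428, 0.2734, 0.0961]
tool_rot: [0.615, 0.789, -0.001, -0.001]
ft_force: [-0.6, -0.3, -1.9]
grip_width: 0.0138
```

```bash
python3 - <<'E'
from h import *
p,M,o=tool();print(p,o["ft_force"],o["time"],o["grip_width"])
ps=np.radians(14); plan(np.array([.441,.273,.084]),frame(ps,0),1)
E
```

```text
[0.44283841 0.27343101 0.09613348] [-0.63942886 -0.33889844 -1.94015994] 39.9333 0.013802607681386374
call 0 cm [ 0.   -0.19  1.21] deg [-0.12 -0.03  0.11]
```

Emit:
{"name": "apply_moves", "arguments": {"series": [[0,-0.1,0.2,-0.1,0,0,0],[0,-0.1,0.5,-0.1,0,0,0],[0,-0.1,0.8,-0.1,0,0,0],[0,-0.1,1,-0.1,0,0,0],[0,-0.1,1,-0.1,0,0,0]]}}

```text
time: 40.35
position: [0.4422, 0.2733, 0.0865]
tool_rot: [0.615, 0.789, 0.0, -0.0]
ft_force: [-0.3, 0.2, -2.6]
grip_width: 0.0136
```

Emit:
{"name": "apply_moves", "arguments": {"series": [[0,0,0.1,0,0,0,0],[0,0,0.15,0,0,0,0],[0,0,0.2,0,0,0,0],[0,0,0.25,0,0,0,0],[0,0,0.25,0,0,0,0]]}}

```text
time: 40.77
position: [0.4425, 0.2734, 0.0846]
tool_rot: [0.615, 0.789, 0.001, 0.0]
ft_force: [-0.2, 0.6, 0.4]
grip_width: 0.0138
```

Contact on the felt (z = 0.0846). I'll release slowly and retreat straight up.

Emit:
{"name": "apply_moves", "arguments": {"series": [[0,0,0.03,0,0,0,0.3],[0,0,0.03,0,0,0,0.4],[0,0,0.03,0,0,0,0.5],[0,0,0.03,0,0,0,0.6],[0,0,0.03,0,0,0,0.6]], "newtons": 10}}

```text
time: 41.18
position: [0.4424, 0.2733, 0.0841]
tool_rot: [0.615, 0.789, 0.001, -0.0]
ft_force: [0.8, 0.2, -0.1]
grip_width: 0.0391
```

Emit:
{"name": "apply_moves", "arguments": {"series": [[0,0,0,0,0,0,0.6],[0,0,0,0,0,0,0.6],[0,0,-1,0,0,0,0.6],[0,0,-3,0,0,0,0.6],[0,0,-5,0,0,0,0.6]]}}

```text
time: 41.6
position: [0.4417, 0.2731, 0.1345]
tool_rot: [0.615, 0.789, -0.0, -0.001]
ft_force: [-0.0, 0.0, 0.9]
grip_width: 0.052
```

Emit:
{"name": "apply_moves", "arguments": {"series": [[0,0,-3,0,0,0,0.6],[0,0,-6,0,0,0,0.6],[0,0,-9,0,0,0,0.6],[0,0,-11,0,0,0,0.6],[0,0,-12,0,0,0,0.6]]}}

```text
time: 42.02
position: [0.4435, 0.2737, 0.2579]
tool_rot: [0.615, 0.789, 0.003, 0.002]
ft_force: [-0.2, 0.8, 0.2]
grip_width: 0.0522
```

Emit:
{"name": "apply_moves", "arguments": {"series": [[-3,3,-2,0,0,0,0.6],[-6,6,-4,0,0,0,0.6],[-9,9,-4,0,0,0,0.6],[-12,12,-4,0,0,0,0.6],[-14,14,-4,0,0,0,0.6]]}}

```text
time: 42.43
position: [0.6135, 0.1702, 0.2945]
tool_rot: [0.615, 0.789, 0.001, 0.0]
ft_force: [0.5, 0.4, 0.4]
grip_width: 0.0523
```

```bash
python3 - <<'E'
from h import *
p,M,o=tool();print(p,o["ft_force"],o["time"],o["grip_width"])
im=robot.camera("side");cv2.imwrite("pics/s21.png",im[:,:,::-1]); t=robot.camera("top");cv2.imwrite("pics/t21.png",t[:,:,::-1])
# brightness of ball blobs vs mat: list saturated blue blobs near scoop in both views
ps=np.radians(14);mid=np.array([.4424,.2733,.004])-.036*np.array([np.cos(ps),np.sin(ps),0]);
Rm=R.from_euler('Z',ps).as_matrix();print("scoop mid exp",mid,"in mat frame",(Rm.T@(mid-[.406,.265,.004]))[:2])
tip=mid-.039*Rm[:,0];back=mid+.039*Rm[:,0]+[0,0,.036];h=mid+.036*Rm[:,0]+[0,0,.122]
for n,i in(("side",im),("top",t)):
    print(n,"tip/back/handletop/pocket px",proj(n,[tip,back,h,mid+.007*Rm[:,0]+[0,0,.0135]]).round(1).tolist())
    for nm,lo,hi in(("black",(0,0,0),(180,255,40)),("grey",(0,0,60),(180,60,255))):
        x,y=proj(n,mid)[0].astype(int); print(nm,[(cv2.boundingRect(c),np.round(cen(c),1).tolist()) for c in blobs(i,lo,hi,12,(x-35,y-45,x+35,y+35))])
E
```

```text
[0.61348173 0.17024899 0.29447971] [0.49336592 0.36825304 0.35703025] 42.4333 0.05228016933845866
scoop mid exp [0.40746935 0.26459081 0.004     ] in mat frame [ 0.00132672 -0.0007525 ]
side tip/back/handletop/pocket px [[341.3, 334.3], [307.4, 317.4], [308.5, 289.0], [321.4, 326.7]]
black [((306, 288, 6, 36), [308.5, 305.8])]
grey [((289, 334, 70, 32), [318.3, 360.2]), ((303, 322, 39, 27), [320.5, 335.9]), ((289, 293, 17, 49), [295.2, 313.8]), ((309, 286, 50, 31), [335.3, 298.2])]
top tip/back/handletop/pocket px [[186.8, 306.0], [175.6, 275.3], [162.4, 274.9], [181.3, 288.0]]
black [((159, 282, 4, 10), [160.4, 286.3]), ((156, 272, 27, 10), [168.2, 275.9]), ((196, 270, 5, 11), [198.0, 275.3])]
grey [((178, 312, 40, 13), [204.5, 320.1]), ((163, 270, 38, 37), [180.7, 291.6]), ((148, 245, 70, 80), [175.9, 271.0])]
```

Final numeric checks (my viewing budget is used up): blue area inside the scoop, blue left in the bin or on the table, and whether the bystanders moved.

```bash
python3 - <<'E'
from h import *
t=cv2.imread("pics/t21.png")[:,:,::-1].copy();t0=cv2.imread("pics/top0.png")[:,:,::-1].copy();s=cv2.imread("pics/s21.png")[:,:,::-1].copy();s0=cv2.imread("pics/side0.png")[:,:,::-1].copy()
ps=np.radians(14);Rm=R.from_euler('Z',ps).as_matrix();mid=np.array([.4075,.2646,.005])
for n,im in(("top",t),("side",s)):
    poly=proj(n,[mid+Rm@np.array(v) for v in((-.039,0,.0),(.009,.048,.0),(.039,.048,0),(.039,-.048,0),(.009,-.048,0))]).astype(np.int32)
    poly=cv2.convexHull(np.r_[poly,proj(n,[mid+Rm@np.array(v) for v in((.039,.048,.036),(.039,-.048,.036))]).astype(np.int32)])
    k=np.zeros(im.shape[:2],np.uint8);cv2.fillPoly(k,[poly],1)
    b=cv2.inRange(cv2.cvtColor(im,cv2.COLOR_RGB2HSV),(95,90,20),(122,255,255))*k
    k2=cv2.erode(k,np.ones((5,5)));b2=b*k2
    print(n,"blue px in scoop",(b2>0).sum(),"of",k2.sum(),[(np.round(cen(c),1).tolist(),cv2.contourArea(c)) for c in cv2.findContours(b2,cv2.RETR_EXTERNAL,cv2.CHAIN_APPROX_NONE)[0] if cv2.contourArea(c)>5])
print("one ball side area ~",[cv2.contourArea(c) for c in blobs(s0,(95,90,20),(120,255,255),15,(290,215,360,260))])
print("blue in bin/around: side",[(np.round(cen(c),1).tolist(),cv2.contourArea(c)) for c in blobs(s,(95,100,40),(120,255,255),8,(270,200,400,280))])
for nm,n,a,b,lo,hi,roi in(("jar","side",s0,s,(5,150,30),(20,255,200),(215,255,255,305)),("weight","side",s0,s,(0,0,100),(180,60,255),(220,225,250,255)),("pot","side",s0,s,(0,0,60),(180,45,255),(290,160,325,200))):
    print(nm,[[(np.round(cen(c),1).tolist(),cv2.contourArea(c)) for c in blobs(i,lo,hi,60,roi)] for i in(a,b)])
E
```

```text
top blue px in scoop 230 of 668 [([182.3, 282.6], 185.0)]
side blue px in scoop 274 of 678 [([316.3, 324.1], 241.0)]
one ball side area ~ [27.5, 27.5]
blue in bin/around: side []
jar [[([235.1, 287.8], 443.5)], [([235.1, 287.8], 446.5)]]
weight [[([234.2, 240.2], 271.0)], [([233.6, 238.8], 215.0)]]
pot [[([308.2, 181.5], 450.0)], [([308.8, 181.0], 411.5)]]
```

```bash
python3 -c "
from rig import robot
print(robot.get_obs()['time'],robot.hand_in())"
```

```text
the job is handed in; nothing more can be done
42.5333 None
```

I tipped the bin to its stop, scooped all four balls out of the low corner, and set the loaded scoop down upright on the mat. I handed in at 42.5 s of the 72 s allowed; the hand-in gives no verdict.

**What went wrong on the way:** my first try at lowering the scoop pushed the bin down to about 0.12 rad, probably because the scoop's wide back end landed on the far walls. I parked the scoop on the mat, tipped the bin back to its stop and went in closer to the corner. I then found the floor by light contact and slid into the corner with the tilt unchanged.

**Last checks:**
- **Balls:** the close-up after lifting showed all four in the scoop. The final images show one connected patch of blue inside the scoop, about the area of three to four overlapping balls. No blue shows in the side view of the bin, but its front wall partly hides the low corner there.
- **Scoop:** by arm position it stands about 1–2 mm from the mat's middle. The handle is at its predicted place and vertical in the side view, the gripper is clear, and the force reading is near zero.
- **Bin:** it was still tipped when I lifted the scoop out, judged by the tab's position in the image.
- **Jar, brush pot and weight:** the jar's image position is unchanged. The pot's and weight's patches shifted by 1.5 px at most, and I put that down to the arm's shadow.

**What disagreed:** tilt worked out from the images came to about 0.336 rad, against about 0.35 from the arm's position at the first stop. Both are above the 0.29 needed.

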